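Nest two interlocking mould plates in the casting tray

TASK

Load the casting tray with the two wooden mould plates that lean on the stands: first hook the tongue plate under the tray's lip and lay it down flat at the left of the tray floor (the tray's nest frame may be clamped a little left or right, so feel for its walls), then lay the tab plate in beside it so that its tab rests in the tongue plate's pocket and its notch goes round the tray's key. Both plates must end fully home, flat on the floor of the tray, and let go; do not knock the sweets cup, the tub or the wooden stamp.

Things in the scene. Friction and masses are not known exactly. Their poses are not given: they have to be found in the camera images.
- mould_tray: Fixed base of the casting tray, dark steel, 126 (x) by 196 mm (y). Origin: centre of its underside; +x away from the robot, +y left. On it the steel nest frame is clamped, shifted in y by S, anywhere within 10 mm left or right of centre; S is NOT given: feel or look for its walls. Seated plates lie flat, axes parallel to the base's, grip points at (3, 44+S, 43) tongue plate, (0, -32.5+S, 43) mm tab plate.
- frame_inside (a point): Centre of the nest frame's floor if it stood at S = 0 (really S further in y), at base (0, 0, 10) mm, base axes. Inside 100 (x -50..50) by 150 mm (y -75+S..75+S); walls 5 mm thick, 14 mm high over this floor, the far wall (+x) 26 mm. The frame is held stiffly and does not give under a hand's push. Seated plates have about 1 mm play on each side.
- tray_lip (a point): Middle of the inner edge of the frame's retaining lip, on its underside, at base (-41, 40, 20) mm if S = 0 (really S further in y), base axes. The lip juts 9 mm inward (+x) from the near wall, y 32 mm to each side of this point, 4 mm thick, with 10 mm of open height between it and the frame's floor.
- tray_key (a point): Centre of the top of the square key on the frame's right (-y) wall, at base (20, -70, 24) mm if S = 0 (really S further in y), base axes. It is 20 (x) by 10 mm (y) and stands 14 mm high on the frame's floor.
- tongue_plate_grip (a point): Light wooden tongue plate, 98 (x) by 69.5 (y) by 12 mm, 0.16 kg, with an upright rib to hold: 12 (x) by 44 (y) by 42 mm high. Point: centre of the rib, 21 mm above the plate's top face, 33 mm above its underside; z is the plate's upward normal. From here it reaches x -52..46, y -39.75..29.75 mm. Starts on stand_1 leaning 30 degrees, its tongue end (-x) down, towards the robot.
- tongue_tip (a point): Middle of the lower end edge of the tongue plate's tongue, 52 mm (-x), 5 mm (-y), 33 mm (-z) from its grip point, same axes. The tongue is the lower 6 mm of the plate, 15 mm long (x), 54 mm wide (y); it goes under the tray's lip.
- pocket (a point): Centre of the floor of the pocket in the tongue plate's -y edge, 18 mm (-x), 32.75 mm (-y), 28 mm (-z) from its grip point, same axes. The pocket is 28 (x) by 14 mm (y), open upward and to -y, 7 mm deep over a 5 mm ledge.
- tab_plate_grip (a point): Light wooden tab plate, 98 (x) by 77 (y) by 12 mm, 0.16 kg, upright rib as on the tongue plate: 12 (x) by 44 (y) by 42 mm high. Point: centre of the rib, 21 mm above the plate's top face, 33 mm above its underside; z is the plate's upward normal. From here it reaches x -49..49, y -41.5..35.5 mm, and the tab beyond. Starts on stand_2 leaning 30 degrees, -x end down, towards the robot.
- tab (a point): Centre of the underside of the tab plate's tab, 15 mm (-x), 41.5 mm (+y), 26.5 mm (-z) from its grip point, same axes. The tab is 24 (x) by 12 mm (y, beyond the plate's +y edge), the upper 5.5 mm of the plate; it lies over the ledge in the pocket.
- notch (a point): Centre of the notch in the tab plate's -y edge at its underside, 20 mm (+x), 36 mm (-y), 33 mm (-z) from its grip point, same axes. The notch is 23 (x) by 11 mm (y), open to -y, right through; the tray's key fits into it.
- stand_1: Dark steel leaning stand, fixed, 108 mm wide (y), about 100 mm deep (x) and 67 mm high; its face slopes 30 degrees, low towards -x. Origin: centre of its underside; the slope passes 40 mm above it. A 5 mm ledge along the low edge. The tongue plate lies on it.
- stand_2: The same stand as stand_1; the tab plate lies on it.
- sweets_cup: Bystander: black square cup with four chocolates, 80 x 80 x 18 mm, origin at the centre of its underside.
- cream_tub: Bystander: cream-coloured lidded tub, 70 mm across, 51 mm high, origin at the centre of its underside.
- wood_stamp: Bystander: turned wooden stamp, 38 mm across, 55 mm high, origin at the centre of its underside.
- tongue_plate: The same tongue plate: its origin is the centre of its underside, 3 mm (-x), 5 mm (-y) and 33 mm (-z) from its grip point; same axes.
- tab_plate: The same tab plate: its origin is the centre of its underside, 3 mm (-y) and 33 mm (-z) from its grip point; same axes.

How it is judged:
On the way, in this order (a step that is already met when the one before it is completed fails the run):
1. the tongue plate lies flat on the tray floor, its tongue under the lip (x of tongue_plate_grip in the frame of mould_tray between 0 and 0.006 m and y of tongue_plate_grip in the frame of mould_tray between 0.03075 and 0.05775 m and z of tongue_plate_grip in the frame of mould_tray between 0.041 and 0.0455 m and angle between tongue_plate_grip's own z axis and vertical below 0.04 rad and angle between the x axis of tongue_plate_grip and the x axis of mould_tray, either way round below 0.06 rad), for 0.2 s.
2. the tab plate lies flat beside it, interlocked (x of tab_plate_grip in the frame of mould_tray between -0.003 and 0.003 m and y of tab_plate_grip in the frame of mould_tray between -0.046 and -0.019 m and z of tab_plate_grip in the frame of mould_tray between 0.041 and 0.0455 m and angle between tab_plate_grip's own z axis and vertical below 0.04 rad and angle between the x axis of tab_plate_grip and the x axis of mould_tray, either way round below 0.06 rad), for 0.2 s.
At the end, for the whole second after the job is handed in: Both plates lie released, at rest and flat in the tray: grip points within 3 mm (base x) and 13.5 mm (base y, which covers any frame setting) of their seated places at S = 0, 41 to 45.5 mm above the base's underside, tilt under 0.04 rad, turned under 0.06 rad from the base (all of step 1 and all of step 2 and linear speed of each of tongue_plate, tab_plate below 0.01 m/s); the robot touches nothing.
It fails at once if the cup of sweets is pushed more than 15 mm or tipped (distance of sweets_cup from where it was at the start of the episode above 0.015 m or angle between sweets_cup's own z axis and vertical above 0.4 rad).
It fails at once if the tub is pushed more than 15 mm or tipped (distance of cream_tub from where it was at the start of the episode above 0.015 m or angle between cream_tub's own z axis and vertical above 0.4 rad).
It fails at once if the wooden stamp is pushed more than 15 mm or tipped (distance of wood_stamp from where it was at the start of the episode above 0.015 m or angle between wood_stamp's own z axis and vertical above 0.4 rad).
It also fails if it takes over 62 s, if anything falls off the work surface, if the arm or the gripper's body presses on something with over 40 N, if the wrist force passes 120 N, or if a joint passes its speed limit or range.

ROBOT

A 6-joint arm with a two-finger parallel gripper is mounted at the origin on a cart in front of the work surface, level with it; the furniture and walls round the work are solid. World frame = base frame: x ahead of the robot, y to its left, z up, the work surface at z = 0. Lengths are in m, angles in rad, forces in N, time in s.
With the tool pointing down it reaches from about 0.325 to 0.775 m from the base axis. Payload 5.5 kg.
Tool frame: the origin (TCP) lies at the very end of the fingers, on their centre line; the grasp point (between the pads) lies 19 mm behind it; z points along the fingers, y is the direction in which the jaws open and shut (so a half turn about z gives the same grasp; the last joint's range is limited). The gripper opens to 88 mm and grips with 3 to 60 N. Pads are 20 mm wide; open, the fingers measure 115 mm over their backs; the gripper's body (75 mm by 178 mm) begins 61 mm behind the grasp point.
Start: joints at [1.139, 0.091, 1.231, -0, 1.82, -0.057], TCP at [0.22, 0.558, 0.191] pointing down, gripper open.
Joint ranges: [-2.87, 2.87], [-0.86, 2.18], [0.17, 2.46], [-1.51, 4.65], [0.06, 2.69], [-2.65, 2.65]. Speed limits (rad/s): [2.57, 2.57, 3.01, 3.14, 3.14, 3.14].

INTERFACE

Orientations are given as a unit quaternion [x, y, z, w].
In Python, from station import move_ptp, line_to, move_j, ungrasp, gripper_close, dwell, solve_ik, get_state, get_image, camera_params, Unreachable, job_done gives the robot as it stands. Calls block until the motion is done:
- move_ptp(position, orientation): joint-space move of the TCP to a pose.
- line_to(position, attitude=None, feed=0.15, f_stop=None): straight line of the TCP; attitude=None keeps the orientation; feed is the mean speed in m/s. With f_stop (N) it stops when the force on the tool has changed by that much, and returns True; else False.
- move_j(angles): joint-space move.
- ungrasp() and gripper_close(grasp_force=None): open the fingers fully, or close them until they stop; grasp_force is the grip in N (None keeps the last).
- dwell(seconds).
- solve_ik(position, orientation): joint angles nearest the present ones, or None.
- get_state(): the state.
- get_image(name): name is "scene" or "top" or "wrist"; returns (picture, depth): 384x512x3 uint8, red, green, blue; 384x512 float32, m along the optical axis (not along the pixel's ray), 0 where there is no reading.
- camera_params(name): a dict with "fx", "fy", "cx", "cy" (pixels), "extrinsics" (4x4, takes a point from world to camera coordinates); the wrist camera has in their place "tool_from_camera" (4x4, takes a point from camera to tool coordinates, whose origin is the TCP and whose axes are the flange's). Camera axes: x right, y up, looking along -z (the intrinsics and any distortion apply to the point x, -y, -z); pixel columns grow to the right and rows downward; lengths in m; the calibration is good to about 2 mm. A picture is of the moment at which its call begins: read the wrist's pose just before it. camera_params takes no time and is no camera call.
A pose or a line that the arm cannot do raises Unreachable and nothing moves.
- job_done(): hands the job in, once; it reports no verdict.
The state is a dict: "time": time; "joint_positions": joint angles; "joint_velocities": joint speeds; "joint_efforts": joint torques, N m; "tcp_pos": TCP position; "orientation": TCP orientation; "contact_force": force on the tool from outside, world axes, zero at the start; "torque": the same for the moment, N m; "gripper_width": finger opening in m.
Only numpy, scipy, OpenCV 4.12 (cv2) and the standard library are available. Lean on these libraries where they do the work, as an engineer would, in place of code of your own. Each camera call takes 0.05 s, during which the arm holds its last target.

## Working session

There is one attempt and no reset: what is moved stays moved. The work goes in short steps, each a Python script; the robot and the scene stay as the last script left them, time stands still between calls to the robot, and variables do not carry over. Pictures are saved under pics/ and viewed, and the job is handed in when it is done.

```bash
ls; mkdir -p pics; python3 - <<'E'
from station import *
import cv2, numpy as np
s=get_state(); print(s)
for n in("scene","top","wrist"):
    im,d=get_image(n); cv2.imwrite(f"pics/{n}0.png",im[:,:,::-1]); np.save(f"pics/{n}0.npy",d)
    p=camera_params(n); print(n,p)
E
```

```text
pics
{'time': 0.0, 'joint_positions': array([ 1.13930511e+00,  9.18488839e-02,  1.23185261e+00, -2.88322411e-05,
        1.81978081e+00, -5.67028736e-02]), 'joint_velocities': array([-0.00029155,  0.00010118, -0.00061724, -0.00047518,  0.00108444,
        0.00032345]), 'joint_efforts': array([ 2.13454550e-03, -4.46458340e+01, -4.06444645e+01,  6.99885213e-02,
        2.93584890e-02, -2.30587302e-04]), 'tcp_pos': array([0.21951432, 0.55803268, 0.18963169]), 'orientation': array([ 1.86302718e-01,  9.82491936e-01, -9.20196888e-04, -2.14785595e-04]), 'contact_force': array([ 0.3354697 ,  0.34088884, -0.4778182 ]), 'torque': array([ 0.04790002, -0.01119684, -0.00136635]), 'gripper_width': 0.08779574145158647}
scene {'fx': 378.4974239666844, 'fy': 378.4974239666844, 'cx': 247.9974542914751, 'cy': 196.38701892823883, 'extrinsics': array([[ 0.85207643, -0.52325552, -0.01301594, -0.45325491],
       [ 0.38904869,  0.6165049 ,  0.6845165 , -0.38564493],
       [-0.35015265, -0.58832421,  0.72888116, -0.90382982],
       [ 0.        ,  0.        ,  0.        ,  1.        ]])}
top {'fx': 398.095
[... 210 characters left out ...]
-5.76102478e-05,  1.91651216e-01,
        -6.45737979e-01],
       [-1.91573016e-01,  2.82705559e-02,  9.81071126e-01,
        -8.63543455e-01],
       [ 0.00000000e+00,  0.00000000e+00,  0.00000000e+00,
         1.00000000e+00]])}
wrist {'fx': 274.708583050484, 'fy': 274.708583050484, 'cx': 257.01245958672564, 'cy': 187.58988997247283, 'tool_from_camera': array([[ 1.58295884e-03,  9.64389563e-01,  2.64481123e-01,
         7.22870976e-02],
       [ 9.99998678e-01, -1.42800369e-03, -7.78145858e-04,
        -3.73524160e-04],
       [-3.72755725e-04,  2.64482005e-01, -9.64390549e-01,
        -1.93888022e-01],
       [ 0.00000000e+00,  0.00000000e+00,  0.00000000e+00,
         1.00000000e+00]])}
```

View pics/scene0.png

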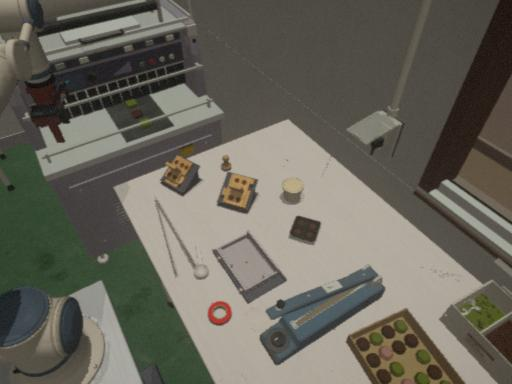

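View pics/top0.png

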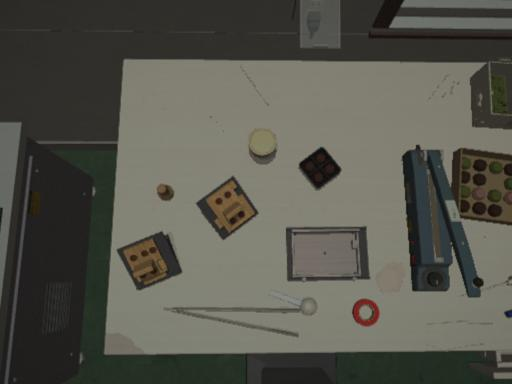

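View pics/wrist0.png

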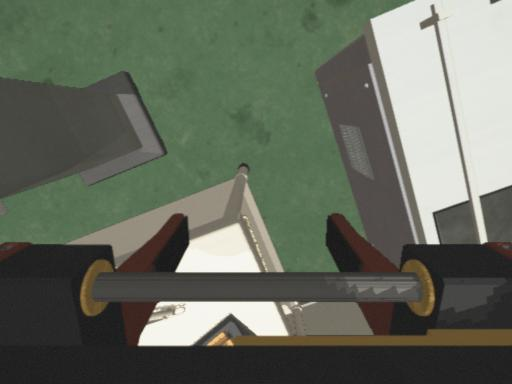

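The top view shows the tray at about (328,253), with the tilted stands and plates at (228,208) and (150,262). The cup is at (320,168), the tub at (262,142) and the stamp at (165,191). I'll enlarge these.

```bash
cat > h.py <<'E'
import numpy as np, cv2
from station import *
def pts(n,d,p=None,T=None):
    p=p or camera_params(n)
    v,u=np.mgrid[0:384,0:512]
    X=np.stack([(u-p['cx'])/p['fx']*d,-(v-p['cy'])/p['fy']*d,-d],-1)
    if n!='wrist':
        T=np.linalg.inv(p['extrinsics'])
    return X@T[:3,:3].T+T[:3,3]
E
python3 - <<'E'
from h import *
im=cv2.imread('pics/top0.png')
a=cv2.resize(im[170:300,105:275],None,fx=4.5,fy=4.5,interpolation=cv2.INTER_CUBIC)
cv2.imwrite('pics/t1.png',a)
a=cv2.resize(im[215:290,275:380],None,fx=7,fy=7,interpolation=cv2.INTER_CUBIC)
cv2.imwrite('pics/t2.png',a)
d=np.load('pics/top0.npy'); P=pts('top',d)
for uv in [(300,350),(150,100),(450,100),(326,254),(290,255),(365,255),(328,230),(328,277),(210,300)]:
    print(uv,P[uv[1],uv[0]].round(4))
E
```

```text
(300, 350) [ 0.2956  0.0507 -0.0025]
(150, 100) [ 0.9117  0.4244 -0.0029]
(450, 100) [ 9.162e-01 -3.611e-01 -3.000e-04]
(326, 254) [ 0.5148 -0.0153  0.0113]
(290, 255) [0.5131 0.0703 0.0048]
(365, 255) [ 0.5121 -0.1099  0.0086]
(328, 230) [ 0.5695 -0.0173  0.0366]
(328, 277) [ 0.4608 -0.0195  0.0041]
(210, 300) [4.095e-01 2.601e-01 3.000e-04]
```

View pics/t1.png

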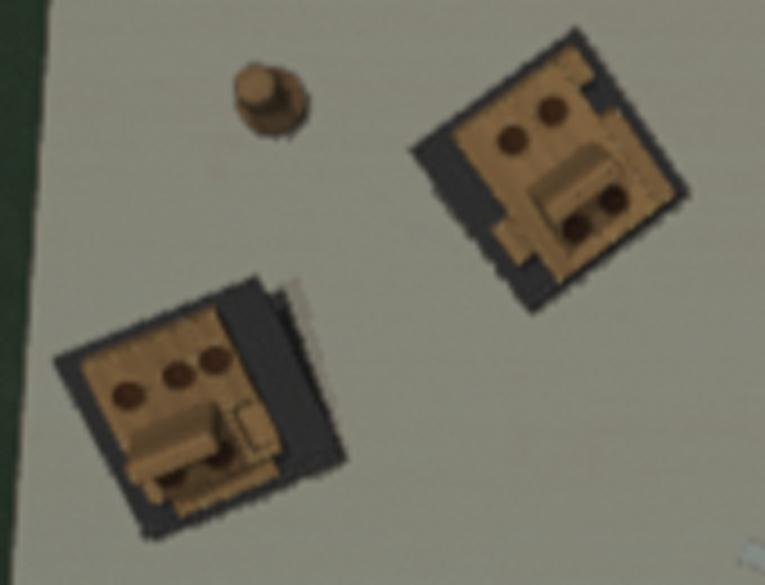

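View pics/t2.png

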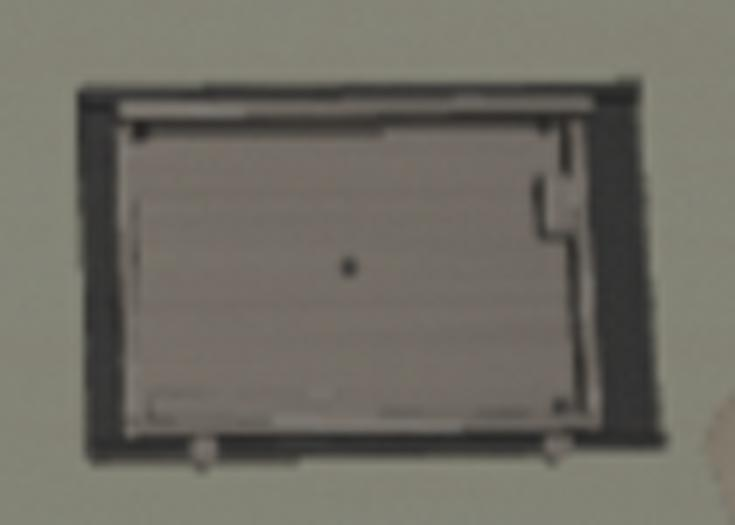

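```bash
python3 - <<'E'
from h import *
d=np.load('pics/top0.npy'); P=pts('top',d)
def c(u,v): 
    x=105+u/4.5; y=170+v/4.5
    return (np.median(P[int(round(y))-0:int(round(y))+1,int(round(x)):int(round(x))+1].reshape(-1,3),0)).round(4)
print('s1'); 
for q in [(62,360),(253,285),(335,455),(155,530),(140,472),(210,438),(175,455)]: print(q,c(*q))
print('s2')
for q in [(418,152),(575,38),(680,192),(532,305),(548,210),(612,170),(580,192)]: print(q,c(*q))
h=P[...,2]; print([ (h[170:300,105:170].max()),(h[170:300,170:275].max())])
E
```

```text
s1
(62, 360) [0.5227 0.4571 0.0683]
(253, 285) [0.5605 0.3665 0.0664]
(335, 455) [0.4766 0.3319 0.0172]
(155, 530) [0.4385 0.4225 0.0168]
(140, 472) [0.4681 0.4108 0.0899]
(210, 438) [0.4848 0.3778 0.0887]
(175, 455) [0.4765 0.3954 0.0852]
s2
(418, 152) [0.6267 0.2853 0.066 ]
(575, 38) [0.6881 0.2058 0.0653]
(680, 192) [0.6135 0.1517 0.0146]
(532, 305) [0.5531 0.2304 0.0176]
(548, 210) [0.5934 0.2175 0.0884]
(612, 170) [0.614  0.1865 0.086 ]
(580, 192) [0.6027 0.2021 0.0862]
[np.float64(0.9669534870870918), np.float64(0.9669534870870918)]
```

```bash
cat >> h.py <<'E'
from scipy.spatial.transform import Rotation as Ro
def plateR(yaw,tilt):  # plate axes; tilt>0: -x end down
    return Ro.from_euler('z',yaw)*Ro.from_euler('y',-tilt)
def toolR(yaw,tilt,flip=1): # tool axes from plate axes
    M=plateR(yaw,tilt).as_matrix()
    return Ro.from_matrix(np.stack([flip*M[:,1],flip*M[:,0],-M[:,2]],1))
def tcp_for(grip,R,back=0.0,off=0.019):
    return np.asarray(grip)+R.as_matrix()[:,2]*(off-back)
def snap(name,fn):
    s=get_state(); im,d=get_image(name)
    cv2.imwrite(f'pics/{fn}.png',im[:,:,::-1]); np.save(f'pics/{fn}.npy',d)
    T=None
    if name=='wrist':
        W=np.eye(4);W[:3,:3]=Ro.from_quat(s['orientation']).as_matrix();W[:3,3]=s['tcp_pos']
        T=W@camera_params('wrist')['tool_from_camera']; np.save(f'pics/{fn}_T.npy',T)
    return im,d,T
def wload(fn):
    return cv2.imread(f'pics/{fn}.png'),np.load(f'pics/{fn}.npy'),np.load(f'pics/{fn}_T.npy')
E
python3 - <<'E'
from h import *
g1=[.486,.399,.068];g2=[.611,.208,.069]
for g,y in((g1,24),(g2,36)):
  for t in (30,):
    for f in(1,-1):
      R=toolR(np.radians(y),np.radians(t),f)
      for b in(0,.13,.17):
        q=solve_ik(tcp_for(g,R,b),R.as_quat()); print(y,f,b,None if q is None else np.round(q,2))
for t in(0,18):
  for f in(1,-1):
    R=toolR(0,np.radians(t),f)
    for p in([.515,.03,.045],[.515,-.05,.045],[.515,.03,.2]):
        q=solve_ik(p,R.as_quat()); print(t,f,p,None if q is None else np.round(q,2))
E
```

```text
24 1 0 [ 0.72 -0.26  1.9  -0.18  1.    0.36]
24 1 0.13 [ 0.77 -0.48  1.87 -0.18  1.26  0.36]
24 1 0.17 [ 0.79 -0.53  1.84 -0.18  1.34  0.36]
24 -1 0 None
24 -1 0.13 None
24 -1 0.17 None
36 1 0 [ 0.14 -0.2   1.85  0.27  1.04 -0.57]
36 1 0.13 [ 0.07 -0.42  1.82  0.28  1.29 -0.57]
36 1 0.17 [ 0.04 -0.47  1.8   0.29  1.37 -0.58]
36 -1 0 [ 0.14 -0.2   1.85  0.27  1.04  2.57]
36 -1 0.13 [ 0.07 -0.42  1.82  0.28  1.29  2.57]
36 -1 0.17 [ 0.04 -0.47  1.8   0.29  1.37  2.56]
0 1 [0.515, 0.03, 0.045] [-0.01 -0.12  1.69 -0.    1.56 -0.01]
0 1 [0.515, -0.05, 0.045] [-0.16 -0.11  1.69 -0.    1.56 -0.16]
0 1 [0.515, 0.03, 0.2] [-0.01 -0.13  1.44 -0.    1.84 -0.01]
0 -1 [0.515, 0.03, 0.045] None
0 -1 [0.515, -0.05, 0.045] None
0 -1 [0.515, 0.03, 0.2] None
18 1 [0.515, 0.03, 0.045] [-0.01 -0.45  2.    0.    1.28 -0.01]
18 1 [0.515, -0.05, 0.045] [-0.21 -0.45  2.    0.07  1.28 -0.22]
18 1 [0.515, 0.03, 0.2] [-0.01 -0.46  1.73  0.    1.55 -0.01]
18 -1 [0.515, 0.03, 0.045] None
18 -1 [0.515, -0.05, 0.045] None
18 -1 [0.515, 0.03, 0.2] None
```

```bash
python3 - <<'E'
from h import *
g1=[.486,.399,.068];g2=[.611,.208,.069]
t0=get_state()['time']
R=toolR(np.radians(36),np.radians(30)); move_ptp(tcp_for(g2,R,.15),R.as_quat()); snap('wrist','v2'); print(get_state()['time'])
R=toolR(0,0); move_ptp([.515,-.09,.13],R.as_quat()); snap('wrist','vt'); print(get_state()['time'])
R=toolR(np.radians(24),np.radians(30)); move_ptp(tcp_for(g1,R,.15),R.as_quat()); snap('wrist','v1'); print(get_state()['time'], get_state()['contact_force'])
E
```

```text
2.0667
3.1
4.8583 [ 0.9732169  -0.2725516  -0.46242739]
```

View pics/v1.png

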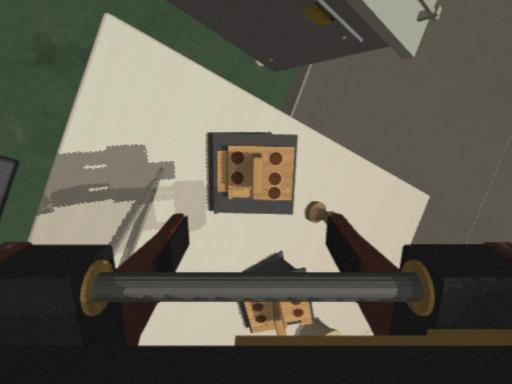

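View pics/v2.png

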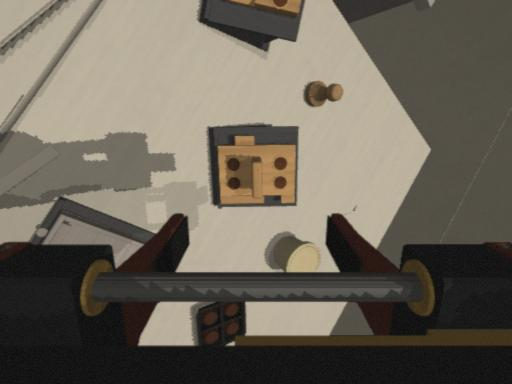

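View pics/vt.png

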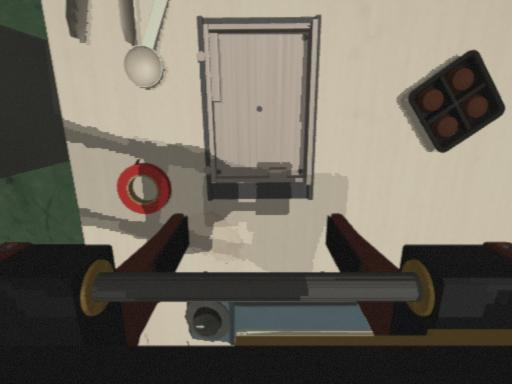

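Views v1 and v2 show both ribs upright between the fingers, at about (258,173) for the tongue plate and (257,177) for the tab plate. vt shows the whole nest, with its lip at (214,68). I'll enlarge all three.

```bash
python3 - <<'E'
from h import *
for n,(u0,v0,u1,v1),f in(('v1',(200,125,305,220),7),('v2',(200,120,305,215),7),('vt',(190,5,330,205),3)):
    im=cv2.imread(f'pics/{n}.png')[v0:v1,u0:u1]
    cv2.imwrite(f'pics/{n}c.png',cv2.resize(im,None,fx=f,fy=f,interpolation=cv2.INTER_CUBIC))
E
```

```text
(no output)
```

View pics/v1c.png

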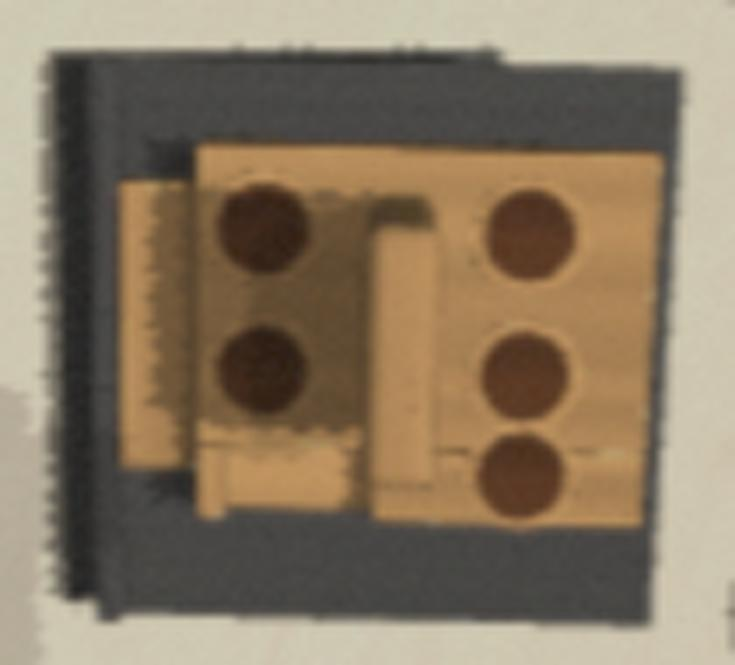

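View pics/v2c.png

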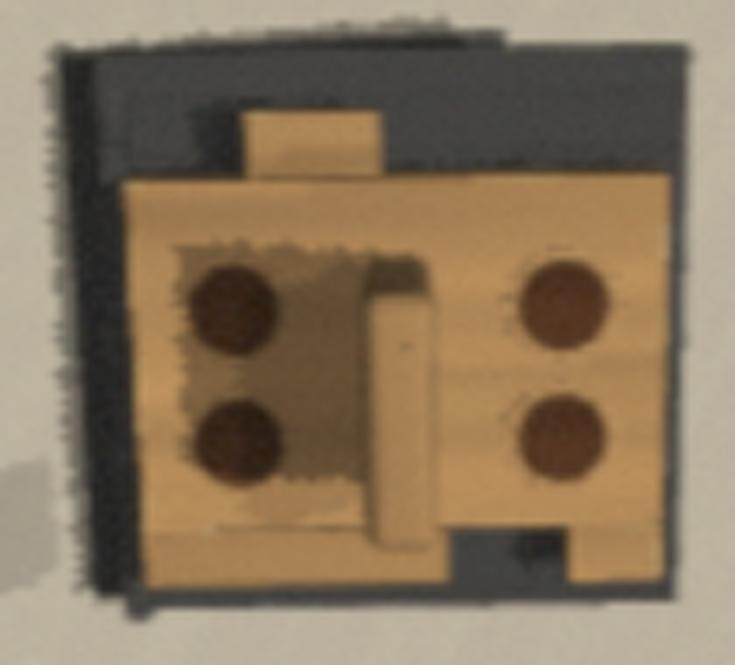

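View pics/vtc.png

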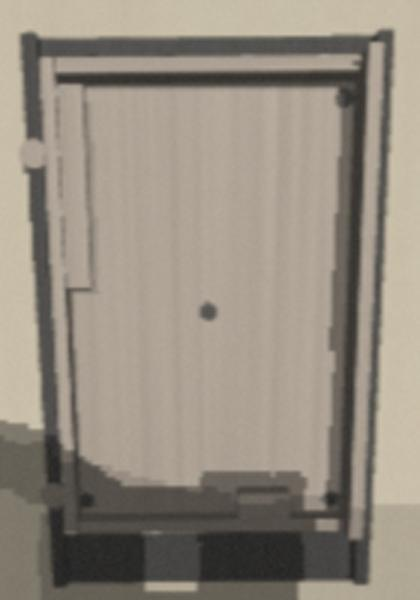

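```bash
cat >> h.py <<'E'
CV=np.diag([1.,-1,-1,1])
def pnp(obj,crop,off,sc,T,p=None,verbose=True):
    p=camera_params('wrist')
    K=np.array([[p['fx'],0,p['cx']],[0,p['fy'],p['cy']],[0,0,1]])
    o=np.array(obj,float)/1000; uv=(np.array(crop,float)+.5)/sc-.5+np.array(off)
    ok,r,t=cv2.solvePnP(o,uv,K,None,flags=cv2.SOLVEPNP_SQPNP)
    r,t=cv2.solvePnPRefineLM(o,uv,K,None,r,t)
    e=cv2.projectPoints(o,r,t,K,None)[0][:,0]-uv
    if verbose: print('res',e.round(2).tolist())
    M=np.eye(4);M[:3,:3]=cv2.Rodrigues(r)[0];M[:3,3]=t[:,0]
    return T@CV@M
def show(n,M):
    X=M[:3,0];Z=M[:3,2]
    print(n,'pos',M[:3,3].round(4),'yaw',np.degrees(np.arctan2(X[1],X[0])).round(2),'pitch',np.degrees(np.arcsin(X[2])).round(2),'roll',np.degrees(np.arctan2(M[2,1],M[2,2])).round(2))
E
python3 - <<'E'
from h import *
_,_,T=wload('v1')
o=[(46,29.75,-21),(-37,29.75,-21),(46,-39.75,-21),(-37,-39.75,-21),(-4,-39.75,-21),(-52,22,-27),(-52,-32,-27),(-6,22,21),(6,22,21),(6,-22,21)]
c=[(664,153),(197,146),(641,525),(199,517),(372,519),(118,181),(120,468),(374,228),(434,228),(436,487)]
M1=pnp(o,c,(200,125),7,T); show('tongue',M1)
_,_,T=wload('v2')
o=[(-49,35.5,-21),(49,35.5,-21),(-49,-41.5,-21),(49,-41.5,-21),(-27,47.5,-21),(-3,47.5,-21),(8.5,-30.5,-21),(31.5,-30.5,-21),(8.5,-41.5,-21),(31.5,-41.5,-21),(-6,22,21),(6,22,21),(-6,-22,21),(6,-22,21)]
c=[(124,182),(671,176),(146,586),(663,582),(243,111),(382,111),(448,527),(567,527),(448,582),(567,582),(369,294),(430,294),(372,546),(436,548)]
M2=pnp(o,c,(200,120),7,T); show('tab',M2)
np.save('M1.npy',M1);np.save('M2.npy',M2)
im=cv2.imread('pics/vt.png')
cv2.imwrite('pics/vta.png',cv2.resize(im[8:108,190:330],None,fx=5.7,fy=5.7,interpolation=cv2.INTER_CUBIC))
b=cv2.resize(im[105:205,190:330],None,fx=5.7,fy=5.7,interpolation=cv2.INTER_CUBIC)
cv2.imwrite('pics/vtb.png',np.clip(b*1.4,0,255).astype('uint8'))
# depth check
for n,M in(('v1',M1),('v2',M2)):
    _,d,T=wload(n); P=pts('wrist',d,T=T); L=(P-M[:3,3])@M[:3,:3]
    m=(abs(L[...,0])<40)&(abs(L[...,0])>15)&(abs(L[...,1])<25)&(abs(L[...,2])<.05)
    L=L*1000; m=(abs(L[...,0])<40)&(abs(L[...,0])>15)&(abs(L[...,1])<25)&(abs(L[...,2])<60)
    print(n,'top face z',np.median(L[m][:,2]), m.sum(), 'table', [np.round(P[v,u],4) for u,v in((330,150),(180,100))])
E
```

```text
res [[-0.55, 0.15], [-0.03, -0.24], [-0.19, -0.05], [-0.03, -0.07], [0.34, 0.11], [0.0, 0.13], [0.36, -0.18], [-1.01, -0.42], [1.21, -0.2], [-0.1, 0.78]]
tongue pos [0.4851 0.4002 0.0682] yaw 22.6 pitch 29.59 roll 0.03
res [[0.42, -0.07], [-0.27, -0.18], [0.11, 0.08], [-0.52, -0.29], [0.5, 0.23], [-0.22, -0.01], [-0.11, 0.07], [0.21, -0.15], [-0.06, 0.1], [0.12, -0.12], [-0.91, -0.37], [0.99, -0.5], [-0.69, 0.81], [0.41, 0.4]]
tab pos [0.6137 0.2072 0.0662] yaw 36.92 pitch 29.75 roll -0.63
v1 top face z -18.434834147192724 1503 table [array([ 0.6529,  0.4824, -0.0012]), array([0.3882, 0.4494, 0.0006])]
v2 top face z -17.765941019444877 1456 table [array([0.7542, 0.3252, 0.0021]), array([5.044e-01, 2.385e-01, 2.000e-04])]
```

View pics/vta.png

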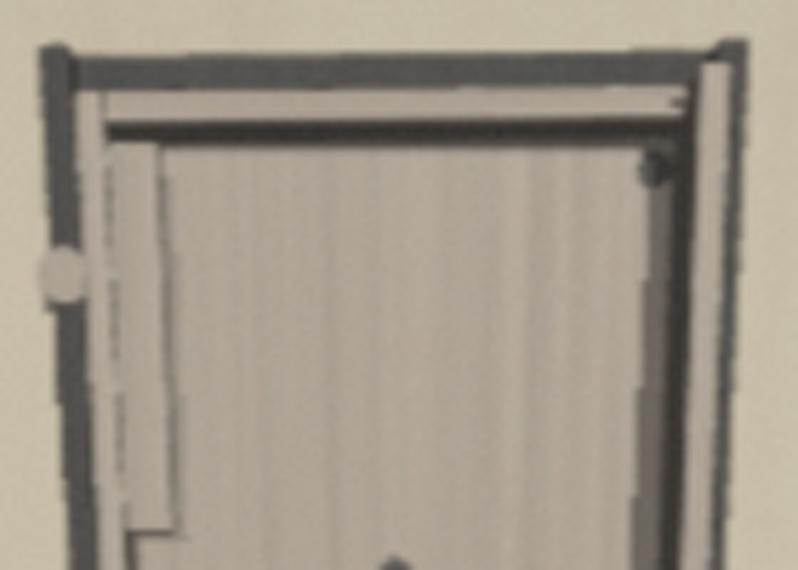

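View pics/vtb.png

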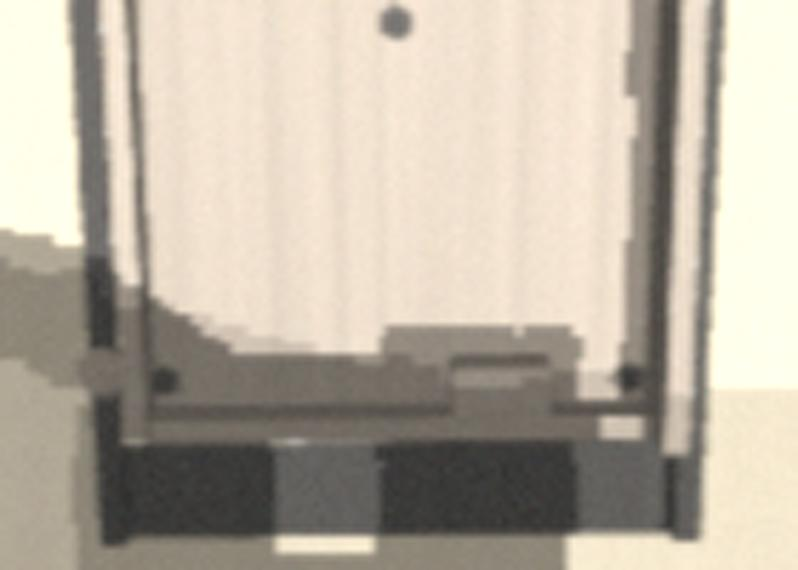

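```bash
python3 - <<'E'
from h import *
from scipy.optimize import least_squares
_,_,T=wload('v1')
o=[(46,29.75,-21),(-37,29.75,-21),(46,-39.75,-21),(-37,-39.75,-21),(-4,-39.75,-21),(-52,22,-27),(-52,-32,-27),(-5,21,21),(5,21,21),(5,-21,21)]
c=[(664,153),(197,146),(641,525),(199,517),(372,519),(118,181),(120,468),(374,228),(434,228),(436,487)]
M1=pnp(o,c,(200,125),7,T); show('tongue',M1)
_,_,T=wload('v2')
o=[(-49,35.5,-21),(49,35.5,-21),(-49,-41.5,-21),(49,-41.5,-21),(-27,47.5,-21),(-3,47.5,-21),(8.5,-30.5,-21),(31.5,-30.5,-21),(8.5,-41.5,-21),(31.5,-41.5,-21),(-5,21,21),(5,21,21),(-5,-21,21),(5,-21,21)]
c=[(124,182),(671,176),(146,586),(663,582),(243,111),(382,111),(448,527),(567,527),(448,582),(567,582),(369,294),(430,294),(372,546),(436,548)]
M2=pnp(o,c,(200,120),7,T); show('tab',M2)
np.save('M1.npy',M1);np.save('M2.npy',M2)
for n,M in(('v1',M1),('v2',M2)):
    _,d,T=wload(n); P=pts('wrist',d,T=T); L=(P-M[:3,3])@M[:3,:3]*1000
    m=(abs(L[...,0])<40)&(abs(L[...,0])>15)&(abs(L[...,1])<25)&(abs(L[...,2])<60); print(n,np.median(L[m][:,2]))
_,d,T=wload('vt'); P=pts('wrist',d,T=T)
def z(lo,u,v,s=5.7):
    u=190+u/s; v=lo+v/s; return P[int(round(v)),int(round(u))].round(4)
for q in[(8,400,72),(8,400,300),(105,330,490),(105,620,490),(8,62,160),(8,140,300),(8,712,300),(8,10,300),(8,780,400)]: print(q,z(*q))
p=camera_params('wrist'); Ti=np.linalg.inv(T)
F=[(-41,72,24,8,160,143),(-41,8,24,8,173,530),(-50,75,24,8,107,122),(-55,80,24,8,78,91),(50,80,36,8,702,63),(55,80,36,8,730,63),(50,-80,36,105,664,455),(55,-80,36,105,690,455),(-55,-80,24,105,122,440),(10,-65,24,105,452,367),(30,-65,24,105,553,367),(0,75,24,8,None,121),(0,80,24,8,None,88)]
for hb in(6,8,10):
    B=[(0,98,hb,8,None,56),(0,-98,hb,105,None,533),(-63,0,hb,105,72,0),(63,0,hb,105,724,0)]
    def proj(X):
        c=Ti[:3,:3]@X+Ti[:3,3]; return np.array([p['cx']+p['fx']*c[0]/-c[2],p['cy']-p['fy']*c[1]/-c[2]])
    def res(k):
        x,y,zz,yaw,S=k; r=[]
        A=Ro.from_euler('z',yaw).as_matrix()
        for fr,L in((1,F),(0,B)):
            for X,Y,Z,off,u,v in L:
                q=proj(A@(np.array([X,Y+S*fr,Z])/1000)+[x,y,zz]) if fr else proj(A@(np.array([X,Y,Z])/1000)+[x,y,zz])
                if u is not None: r.append(q[0]-((u+.5)/5.7-.5+190))
                else: r.append(0)
                # base side edges: only u
                r.append(0 if (fr==0 and u is not None) else q[1]-((v+.5)/5.7-.5+off))
        return np.array(r)
    s=least_squares(res,[.515,-.02,0,0,0],x_scale=[.01,.01,.01,.01,5],loss='soft_l1')
    print(hb,s.x.round(4),'yawdeg',np.degrees(s.x[3]).round(2),s.fun@s.fun); print(s.fun.reshape(-1,2).round(2).tolist())
E
```

```text
res [[-0.35, -0.07], [-0.08, -0.4], [0.07, 0.04], [-0.09, 0.11], [0.42, 0.25], [-0.13, 0.04], [0.22, -0.01], [0.09, 0.06], [0.54, 0.23], [-0.68, -0.25]]
tongue pos [0.4843 0.4004 0.0696] yaw 22.64 pitch 29.38 roll -0.42
res [[0.22, -0.21], [-0.13, -0.34], [-0.09, 0.26], [-0.36, -0.14], [0.38, 0.04], [-0.25, -0.2], [-0.1, 0.19], [0.3, -0.03], [-0.05, 0.26], [0.22, 0.03], [-0.02, 0.3], [0.15, 0.19], [0.14, 0.02], [-0.41, -0.38]]
tab pos [0.6128 0.207  0.0676] yaw 36.92 pitch 29.68 roll -0.81
v1 -19.939304598039396
v2 -19.413606330810822
(8, 400, 72) [0.5179 0.0739 0.0055]
(8, 400, 300) [0.5181 0.035  0.0112]
(105, 330, 490) [ 0.5046 -0.1086  0.0052]
(105, 620, 490) [ 0.5661 -0.1082  0.0059]
(8, 62, 160) [0.4577 0.058  0.0126]
(8, 140, 300) [0.4728 0.0326 0.0245]
(8, 712, 300) [0.5711 0.0311 0.0355]
(8, 10, 300) [4.445e-01 3.650e-02 4.000e-04]
(8, 780, 400) [ 5.923e-01  1.980e-02 -1.000e-04]
6 [ 5.1780e-01 -2.0300e-02 -1.1000e-03  9.9000e-03  7.3865e+00] yawdeg 0.57 4.04086200374512
[[-0.07, -0.18], [0.36, 0.04], [-0.07, 0.17], [-0.37, -0.07], [0.04, 0.05], [0.48, 0.01], [-0.21, -0.07], [-0.18, -0.1], [0.17, 0.48], [-0.18, -0.12], [0.03, -0.23], [0.0, -0.01], [0.0, 0.07], [0.0, -0.4], [0.0, 0.47], [1.13, 0.0], [-1.16, 0.0]]
8 [ 5.1780e-01 -2.0500e-02 -1.3000e-03  9.9000e-03  7.6522e+00] yawdeg 0.57 4.208573110649232
[[-0.04, -0.15], [0.38, 0.02], [-0.03, 0.2], [-0.33, -0.04], [0.0, 0.09], [0.44, 0.05], [-0.24, -0.14], [-0.21, -0.17], [0.2, 0.42], [-0.18, -0.18], [0.01, -0.29], [0.0, 0.02], [0.0, 0.1], [0.0, -0.72], [0.0, 1.1], [0.85, 0.0], [-0.84, 0.0]]
10 [ 5.1780e-01 -2.0900e-02 -1.5000e-03  9.9000e-03  8.0615e+00] yawdeg 0.57 6.030979621859487
[[-0.02, -0.13], [0.4, 0.01], [-0.01, 0.22], [-0.3, -0.01], [-0.03, 0.12], [0.41, 0.08], [-0.27, -0.19], [-0.24, -0.22], [0.22, 0.37], [-0.19, -0.22], [-0.0, -0.33], [0.0, 0.04], [0.0, 0.12], [0.0, -0.9], [0.0, 1.88], [0.55, 0.0], [-0.51, 0.0]]
```

```bash
python3 - <<'E'
from h import *
M1=np.load('M1.npy'); g=M1[:3,3]; R=toolR(np.radians(22.64),np.radians(30))
q=R.as_quat()
line_to(tcp_for(g,R,.05,.013),q,feed=.15)
hit=line_to(tcp_for(g,R,0,.013),q,feed=.08,f_stop=8)
print('hit',hit,get_state()['tcp_pos'],get_state()['contact_force'])
gripper_close(30); s=get_state(); print(s['time'],s['gripper_width'],s['contact_force'])
hit=line_to(tcp_for(g,R,.05,.013),q,feed=.1)
s=get_state(); print(s['time'],s['gripper_width'],s['contact_force'],s['torque'])
snap('wrist','g1')
im=cv2.imread('pics/g1.png'); cv2.imwrite('pics/g1c.png',cv2.resize(im[90:300,150:370],None,fx=3.5,fy=2.85*3.5/2.85,interpolation=cv2.INTER_CUBIC)[:600])
E
```

```text
hit False [0.49038667 0.4029902  0.05832776] [-1.094949   -0.03707605 -0.11748319]
7.5667 0.011186174561454784 [-0.53157621 -0.63180277  0.19904014]
8.2167 0.011257127360150948 [-0.03989111 -0.10833374 -2.24575155] [-0.21190893  0.47070201 -0.02582261]
```

View pics/g1c.png

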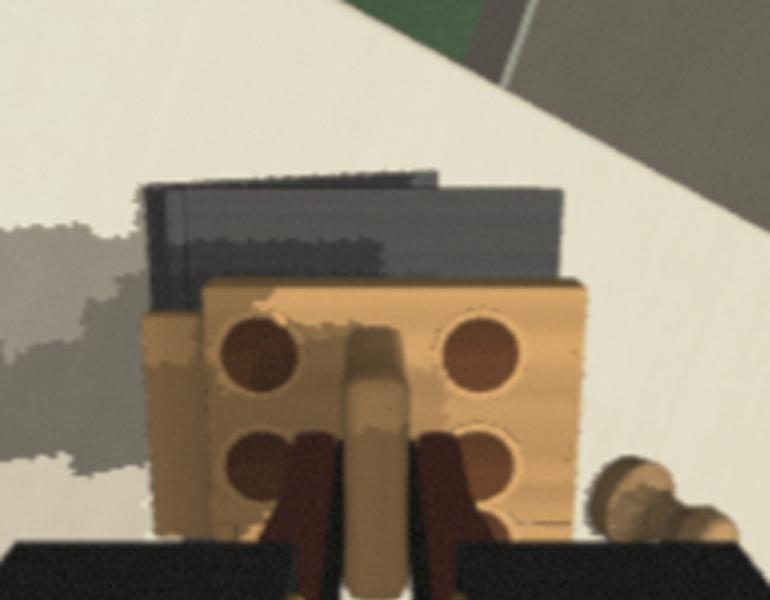

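```bash
cat >> h.py <<'E'
from scipy.optimize import least_squares
def inhand(fn,o,c,off,sc,fixroll=False):
    # fit grip point in tool frame (x,y,z mm) + roll about plate x (deg). plate axes in tool: px=tool y, py=tool x, pz=-tool z
    p=camera_params('wrist'); C=np.linalg.inv(p['tool_from_camera'])
    B=np.array([[0,1,0],[1,0,0],[0,0,-1.]])
    o=np.array(o,float)/1000; uv=(np.array(c,float)+.5)/sc-.5+np.array(off)
    def res(k):
        A=B@Ro.from_euler('x',0 if fixroll else k[3],degrees=True).as_matrix()
        X=o@A.T+np.array(k[:3])/1000; X=X@C[:3,:3].T+C[:3,3]
        return (np.stack([p['cx']-p['fx']*X[:,0]/X[:,2],p['cy']+p['fy']*X[:,1]/X[:,2]],1)-uv).ravel()
    s=least_squares(res,[0,0,-13,0])
    print(fn,'tool xyz mm',s.x[:3].round(2),'roll',s.x[3].round(2)); print(s.fun.reshape(-1,2).round(2).tolist())
    return s.x
E
python3 - <<'E'
from h import *
o=[(-37,29.75,-21),(46,29.75,-21),(-52,22,-27),(-5,21,21),(5,21,21),(-52,-32,-27)]
c=[(204,287),(586,288),(142,316),(346,379),(408,379),(155,533)]
inhand('g1',o,c,(150,90),3.5); inhand('g1',o,c,(150,90),3.5,True)
R=Ro.from_quat(get_state()['orientation']).as_matrix(); M1=np.load('M1.npy')
print((M1[:3,3]+R@[0,0,-.05]-get_state()['tcp_pos'])@R*1000)
E
```

```text
g1 tool xyz mm [ -0.4   -0.33 -11.3 ] roll -1.11
[[0.12, -0.3], [0.38, -0.47], [0.5, -0.35], [0.17, 0.14], [-1.37, 0.16], [0.54, 0.83]]
g1 tool xyz mm [ -0.48  -0.34 -11.06] roll 0.0
[[0.01, -0.64], [0.48, -0.81], [0.4, -0.85], [0.15, 0.96], [-1.39, 0.98], [0.72, -0.12]]
[  0.15386358   0.85883993 -13.70769185]
```

Gripped at this depth, the opening fingers would hit the 26 mm far wall. I'll set the plate back on its stand and regrip it 10 mm higher.

```bash
python3 - <<'E'
from h import *
M1=np.load('M1.npy'); g=M1[:3,3]; R=toolR(np.radians(22.64),np.radians(30)); q=R.as_quat()
h=line_to(tcp_for(g,R,-0.0005,.013),q,feed=.12,f_stop=6); print(h)
ungrasp()
line_to(tcp_for(g,R,.010,.013),q,feed=.1)
gripper_close(40); s=get_state(); print(s['time'],s['gripper_width'],s['contact_force'])
line_to(tcp_for(g,R,.06,.013),q,feed=.15)
s=get_state(); print(s['time'],s['gripper_width'],s['contact_force'],s['torque'])
snap('wrist','g1b')
im=cv2.imread('pics/g1b.png'); cv2.imwrite('pics/g1c2.png',cv2.resize(im[90:260,150:370],None,fx=3.5,fy=3.5,interpolation=cv2.INTER_CUBIC)[:600])
E
```

```text
True
11.5167 0.0006396655616985124 [ 0.14205869 -0.06184073 -0.0496858 ]
12.0 0.00044421697542962557 [0.21309906 0.12451262 1.04192513] [-0.15441535  0.22461722  0.10139812]
```

View pics/g1c2.png

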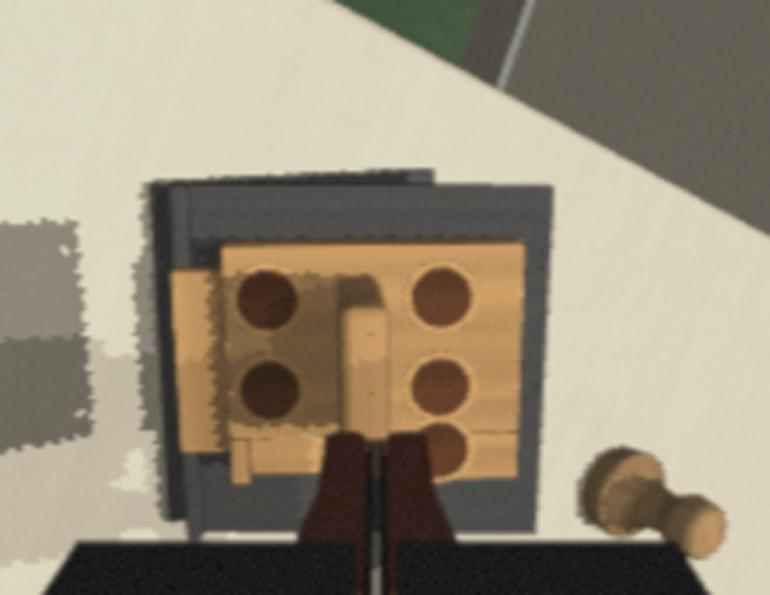

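The guarded descent stopped early, so the plate dropped back onto the stand and the fingers closed on nothing. I'll back off and measure it again.

```bash
python3 - <<'E'
from h import *
M1=np.load('M1.npy'); g=M1[:3,3]; R=toolR(np.radians(22.64),np.radians(30)); q=R.as_quat()
ungrasp()
line_to(tcp_for(g,R,.13,.013),q,feed=.2)
snap('wrist','v1b'); print(get_state()['time'])
im=cv2.imread('pics/v1b.png')[115:215,195:310]; cv2.imwrite('pics/v1bc.png',cv2.resize(im,None,fx=6,fy=6,interpolation=cv2.INTER_CUBIC))
E
```

```text
13.975
```

View pics/v1bc.png

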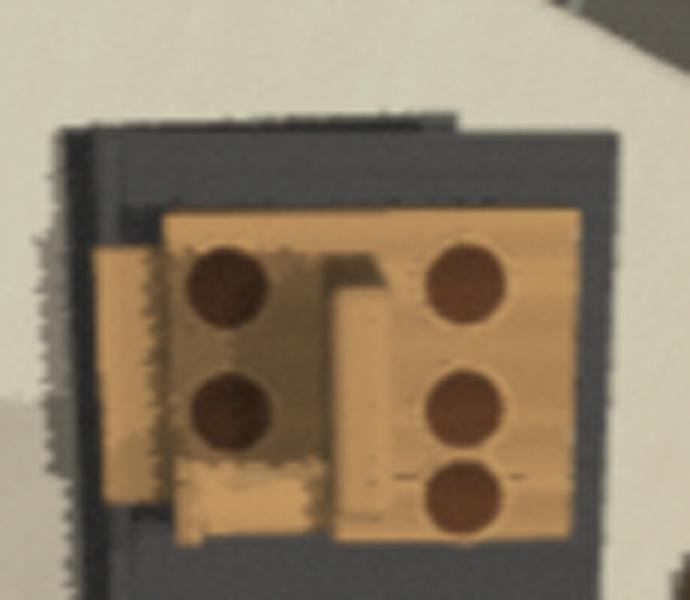

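```bash
python3 - <<'E'
from h import *
_,d,T=wload('v1b')
o=[(46,29.75,-21),(-37,29.75,-21),(46,-39.75,-21),(-37,-39.75,-21),(-4,-39.75,-21),(-52,22,-27),(-52,-32,-27),(-5,21,21),(5,21,21),(5,-21,21)]
c=[(581,210),(163,212),(570,541),(178,545),(333,541),(96,247),(107,503),(333,287),(389,287),(390,518)]
M=pnp(o,c,(195,115),6,T); show('tongue',M); np.save('M1b.npy',M)
Mo=np.load('M1.npy'); show('old',Mo); print('tip',(Mo[:3,:3].T@(M@[-.052,-.005,-.033,1])[:3]-Mo[:3,:3].T@Mo[:3,3])*1000)
P=pts('wrist',d,T=T); L=(P-M[:3,3])@M[:3,:3]*1000
for s in(1,-1):
    m=(s*L[...,0]<40)&(s*L[...,0]>15)&(abs(L[...,1])<25)&(abs(L[...,2])<60); print(s,np.median(L[m][:,2]))
E
```

```text
res [[0.01, -0.07], [0.49, -0.01], [0.13, -0.27], [-0.27, 0.07], [0.21, 0.33], [-0.18, 0.04], [-0.21, -0.06], [-0.05, 0.21], [0.06, 0.14], [-0.19, -0.38]]
tongue pos [0.4802 0.3985 0.0705] yaw 22.67 pitch 27.2 roll -0.89
old pos [0.4843 0.4004 0.0696] yaw 22.64 pitch 29.38 roll -0.42
tip [-56.66162542  -5.51356191 -27.94170481]
1 -20.66237506754677
-1 -20.578313850946138
```

```bash
python3 - <<'E'
from h import *
M=np.load('M1b.npy'); g=M[:3,3]; R=toolR(np.radians(22.65),np.radians(27.6)); q=R.as_quat()
move_ptp(tcp_for(g,R,.04,.0035),q)
line_to(tcp_for(g,R,0,.0035),q,feed=.12)
gripper_close(40); s=get_state(); print(s['time'],s['gripper_width'],s['contact_force'])
line_to(tcp_for(g,R,.05,.0035),q,feed=.15)
s=get_state(); print(s['time'],s['gripper_width'],s['contact_force'],s['torque'])
snap('wrist','g1d')
im=cv2.imread('pics/g1d.png'); cv2.imwrite('pics/g1dc.png',cv2.resize(im[90:260,150:370],None,fx=3.5,fy=3.5,interpolation=cv2.INTER_CUBIC)[:600])
E
```

```text
16.2083 0.0005846541842524612 [-0.08259054 -0.26979148 -0.95593456]
16.6917 0.0004997590286315293 [ 0.15526333 -0.35557562 -0.32611753] [-0.14991217  0.23663701 -0.024673  ]
```

View pics/g1dc.png

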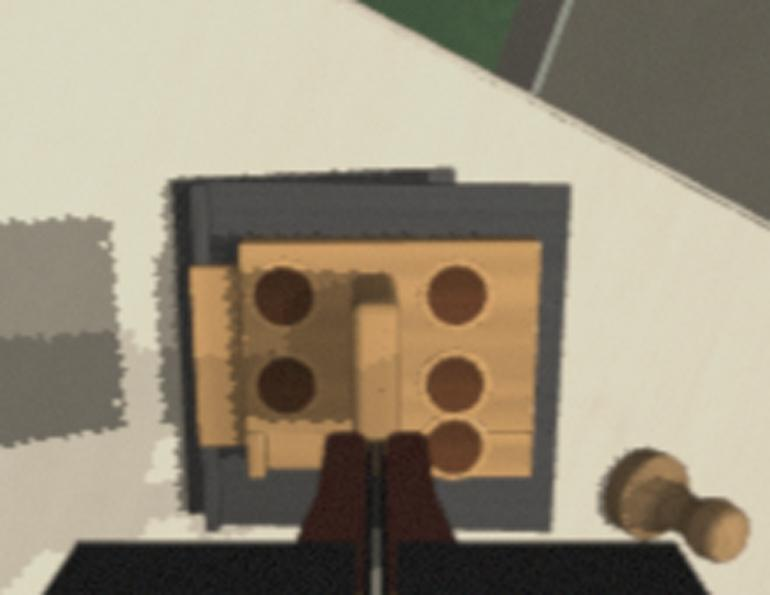

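```bash
python3 - <<'E'
from h import *
_,d,T=wload('g1d')
o=[(46,29.75,-21),(-37,29.75,-21),(46,-39.75,-21),(-37,-39.75,-21),(-52,22,-27),(-52,-32,-27),(-5,21,21),(5,21,21)]
c=[(542,241),(239,242),(532,476),(250,478),(189,267),(200,446),(357,305),(397,305)]
M=pnp(o,c,(150,90),3.5,T); show('tongue',M); show('b',np.load('M1b.npy'))
P=pts('wrist',d,T=T); L=(P-M[:3,3])@M[:3,:3]*1000
for s in(1,-1):
    m=(s*L[...,0]<40)&(s*L[...,0]>15)&(L[...,1]>0)&(L[...,1]<25)&(abs(L[...,2])<60); print(s,np.median(L[m][:,2]))
m=(abs(L[...,0])<4)&(L[...,1]>5)&(L[...,1]<19)&(abs(L[...,2])<60); print('ribtop',np.percentile(L[m][:,2],[10,50,90]))
np.save('M1d.npy',M)
E
```

```text
res [[-0.14, -0.2], [0.18, 0.04], [0.05, -0.08], [-0.27, 0.08], [0.31, -0.13], [-0.08, 0.14], [-0.4, 0.11], [0.34, 0.02]]
tongue pos [0.4805 0.3986 0.0704] yaw 22.97 pitch 26.85 roll -0.8
b pos [0.4802 0.3985 0.0705] yaw 22.67 pitch 27.2 roll -0.89
1 -20.231298026201035
-1 -20.313957076293722
ribtop [20.25328764 21.16200292 22.10058344]
```

Nothing moved: the pads only grip about 19 mm behind the fingertip, so the higher grasp closed above the rib. I'll use the deeper grasp that worked and release with the plate slightly tilted, so the fingers clear the far wall.

```bash
python3 - <<'E'
from h import *
M=np.load('M1b.npy'); g=M[:3,3]; R=toolR(np.radians(22.7),np.radians(27.5)); q=R.as_quat()
ungrasp()
line_to(tcp_for(g,R,0,.015),q,feed=.15)
gripper_close(40); s=get_state(); print(s['time'],s['gripper_width'],s['contact_force'])
assert s['gripper_width']>.008
line_to(tcp_for(g,R,.05,.015),q,feed=.2)
s=get_state(); print(s['time'],s['gripper_width'],s['contact_force'],s['torque'])
snap('wrist','g1e')
im=cv2.imread('pics/g1e.png'); cv2.imwrite('pics/g1ec.png',cv2.resize(im[150:260,170:340],None,fx=4.7,fy=4.7,interpolation=cv2.INTER_CUBIC))
E
```

```text
19.8417 0.0112288137774944 [-0.07155244  0.38996113  0.22348274]
20.2417 0.011172384432347145 [ 0.46317894 -0.72192642 -3.0556172 ] [-0.177417   0.3870462 -0.0469966]
```

View pics/g1ec.png

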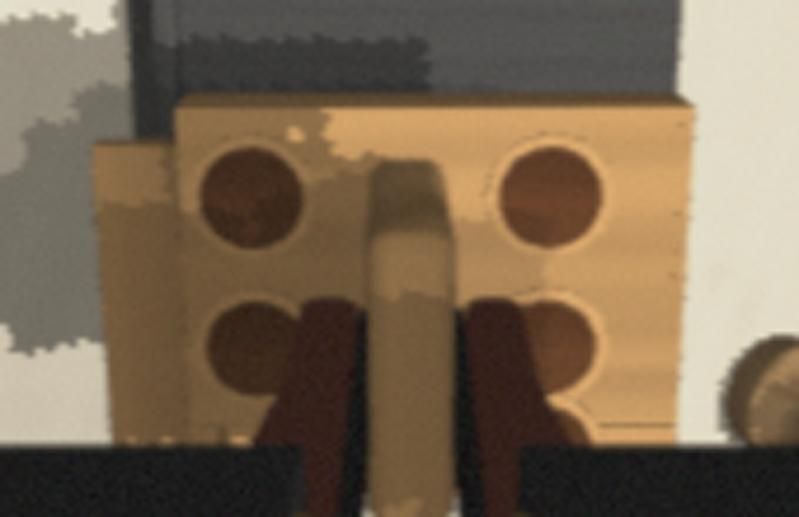

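```bash
python3 - <<'E'
from h import *
o=[(-37,29.75,-21),(46,29.75,-21),(-52,22,-27),(-5,21,21),(5,21,21)]
c=[(177,107),(693,107),(95,145),(369,232),(455,232)]
inhand('g1e',o,c,(170,150),4.7); inhand('g1e',o,c,(170,150),4.7,True)
# plan check
F0=np.array([.5178,-.0203,0.]);yaw=np.radians(.57);S=7.4
def tgt(tip,th,gt=(-.4,0,-13.5)):
    # tip: (x,z) in base mm, grip y in base mm ; returns tcp pos, R
    Rp=plateR(yaw,np.radians(th)).as_matrix()
    tx,gy,tz=tip
    A=Ro.from_euler('z',yaw).as_matrix()
    tipw=F0+A@(np.array([tx,gy-5,tz])/1000)
    grip=tipw-Rp@(np.array([-52,-5,-33])/1000)
    R=toolR(yaw,np.radians(th)); return grip-R.as_matrix()@(np.array(gt)/1000),R
for t,th in(((-36,49,60),18),((-36,49,12),18),((-49,49,10.5),18),((-49,49,10.5),5)):
    p,R=tgt(t,th); print(p.round(4),np.round(solve_ik(p,R.as_quat()),2))
E
```

```text
g1e tool xyz mm [ -0.52  -0.37 -13.44] roll -1.59
[[0.31, -0.12], [0.85, -0.0], [0.28, 0.15], [0.39, -0.02], [-1.55, 0.0]]
g1e tool xyz mm [ -0.89  -0.41 -11.56] roll 0.0
[[0.49, -0.71], [0.52, -0.59], [0.59, -0.72], [0.4, 0.81], [-1.68, 0.82]]
[0.5247 0.0292 0.0946] [-0.01 -0.44  1.91  0.01  1.36 -0.03]
[0.5247 0.0292 0.0466] [-0.01 -0.42  1.98  0.01  1.27 -0.03]
[0.5117 0.029  0.0451] [-0.02 -0.47  2.01  0.01  1.28 -0.03]
[0.5184 0.0291 0.0345] [-0.01 -0.19  1.78  0.    1.46 -0.02]
```

```bash
cat >> h.py <<'E'
F0=np.array([.5178,-.0203,0.]);YAW=np.radians(.57)
A0=Ro.from_euler('z',YAW).as_matrix()
def tgt(tip,th,gt=(-.6,0,-13.)):
    Rp=plateR(YAW,np.radians(th)).as_matrix(); tx,gy,tz=tip
    tipw=F0+A0@(np.array([tx,gy-5,tz])/1000)
    grip=tipw-Rp@(np.array([-52,-5,-33])/1000)
    R=toolR(YAW,np.radians(th)); return grip-R.as_matrix()@(np.array(gt)/1000),R.as_quat()
def cur(th,gt=(-.6,0,-13.)):
    # present tip estimate in base mm (x, gripy, z) assuming gt
    s=get_state(); R=Ro.from_quat(s['orientation']).as_matrix()
    B=np.array([[0,1,0],[1,0,0],[0,0,-1.]])
    grip=s['tcp_pos']+R@(np.array(gt)/1000); tip=grip+R@B@(np.array([-52,-5,-33])/1000)
    a=A0.T@(tip-F0)*1000; b=A0.T@(grip-F0)*1000
    return np.array([a[0],b[1],a[2]]).round(2), s['contact_force'].round(1), s['torque'].round(2), round(s['time'],2)
E
python3 - <<'E'
from h import *
R=toolR(np.radians(10),np.radians(20)).as_quat()
move_ptp([.49,.25,.17],R)
p,q=tgt((-36,49,60),18); move_ptp(p,q); print(cur(18))
p,q=tgt((-36,49,18),18); line_to(p,q,feed=.12)
print(cur(18))
p,q=tgt((-36,49,6),18); h=line_to(p,q,feed=.025,f_stop=4); print(h,cur(18))
snap('wrist','t1')
snap('scene','t1s')
im=cv2.imread('pics/t1.png'); cv2.imwrite('pics/t1c.png',cv2.resize(im[100:260,160:350],None,fx=3.7,fy=3.7,interpolation=cv2.INTER_CUBIC))
E
```

```text
(array([-35.92,  50.33,  59.92]), array([-0.3,  0. , -1.3]), array([-0.01,  0.25, -0.03]), 21.89)
(array([-35.95,  49.74,  18.19]), array([ 0.4,  1.3, -1.4]), array([-0.06,  0.31, -0.  ]), 22.39)
True (array([-35.13,  48.95,   7.05]), array([ 1.6, -0.2,  3.2]), array([-0.08, -0.13,  0.  ]), 22.87)
```

View pics/t1c.png

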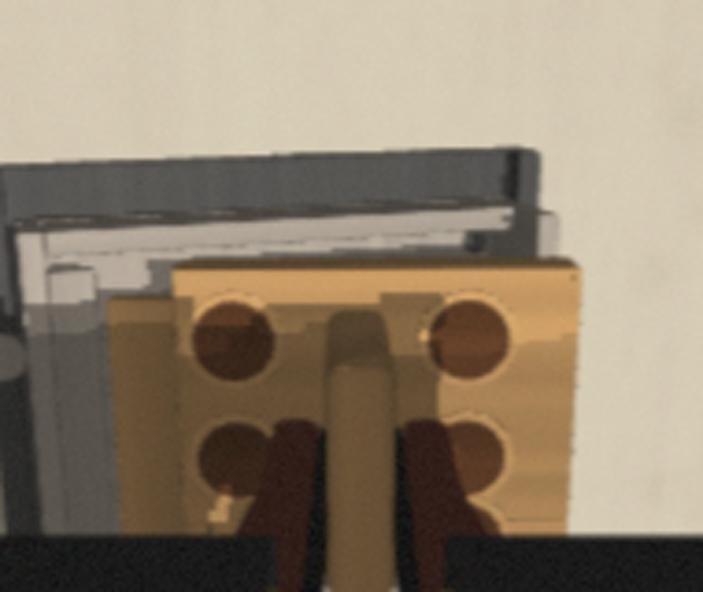

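```bash
python3 - <<'E'
from h import *
p,q=tgt((-35.5,49,8.0),18); line_to(p,q,feed=.03); print(cur(18))
p,q=tgt((-45,49,8.0),18); h=line_to(p,q,feed=.03,f_stop=6); print(h,cur(18))
if not h:
    p,q=tgt((-55,49,8.0),18); h=line_to(p,q,feed=.02,f_stop=6); print(h,cur(18))
snap('wrist','t2');snap('scene','t2s')
im=cv2.imread('pics/t2.png'); cv2.imwrite('pics/t2c.png',cv2.resize(im[100:260,160:350],None,fx=3.7,fy=3.7,interpolation=cv2.INTER_CUBIC))
im=cv2.imread('pics/t2s.png'); cv2.imwrite('pics/t2sc.png',cv2.resize(im[200:310,190:310],None,fx=5,fy=5,interpolation=cv2.INTER_CUBIC))
E
```

```text
(array([-35.98,  48.98,   7.43]), array([ 1. , -0.3,  0.1]), array([-0.  ,  0.24, -0.04]), 23.22)
False (array([-45.6 ,  49.  ,   7.54]), array([ 0.5, -0.3, -1.5]), array([-0.04,  0.36, -0.02]), 23.68)
True (array([-49.19,  49.01,   8.88]), array([ 4.8, -0. , -0.4]), array([-0.09, -0.82, -0.02]), 24.07)
```

View pics/t2c.png

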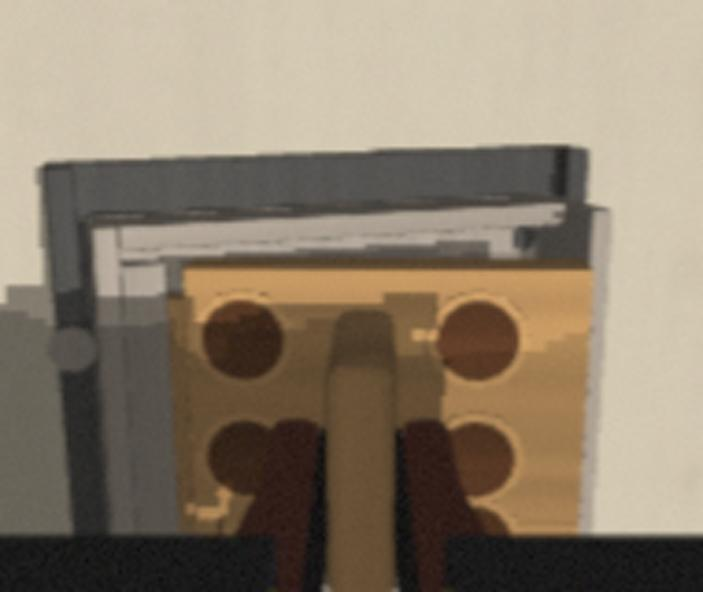

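View pics/t2sc.png

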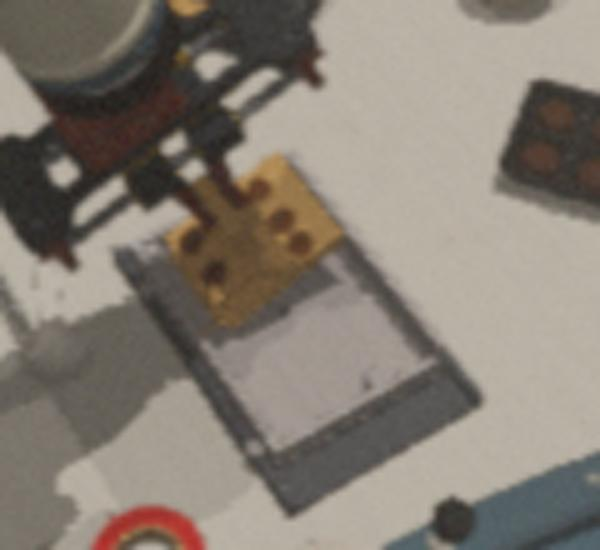

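```bash
python3 - <<'E'
from h import *
for t,th in(((-48.4,49,7.7),18),((-48.3,49,7.6),12),((-48.2,49,7.6),7.5)):
    p,q=tgt(t,th); h=line_to(p,q,feed=.04,f_stop=10); print(h,th,cur(th))
    if h: break
else:
    p,q=tgt((-48.2,56,7.6),7.5); h=line_to(p,q,feed=.02,f_stop=5); print('left',h,cur(7.5))
snap('wrist','t3')
im=cv2.imread('pics/t3.png'); cv2.imwrite('pics/t3c.png',cv2.resize(im[100:260,160:350],None,fx=3.7,fy=3.7,interpolation=cv2.INTER_CUBIC))
E
```

```text
False 18 (array([-47.9 ,  48.98,   8.05]), array([3.4, 0.4, 1.4]), array([-0.01, -0.58,  0.02]), 24.42)
False 12 (array([-47.87,  48.9 ,   7.39]), array([ 2.3, -0.4,  2.2]), array([-0.14, -0.39,  0.01]), 24.72)
False 7.5 (array([-48.3 ,  48.92,   7.21]), array([1.6, 0.5, 1.3]), array([-0.18, -0.26, -0.02]), 24.98)
left True (array([-48.44,  53.32,   7.58]), array([ 1.7, -3.1,  0.9]), array([-0.56, -0.14,  0.01]), 25.31)
```

View pics/t3c.png

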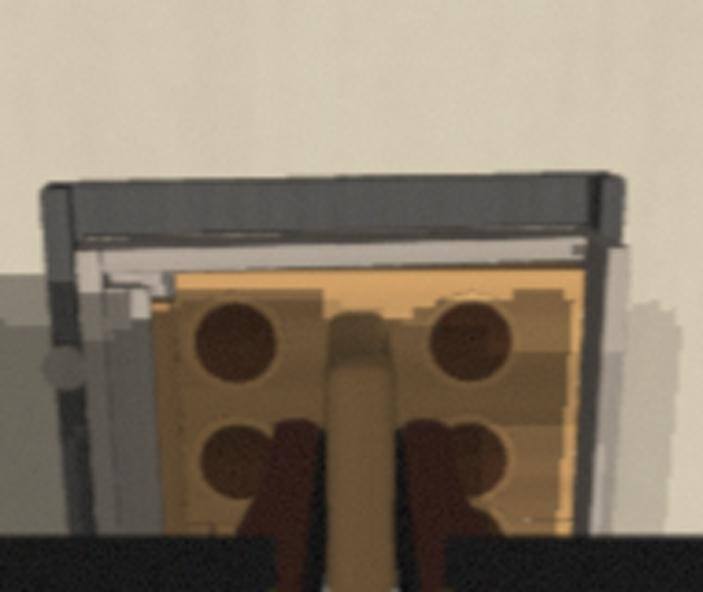

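```bash
python3 - <<'E'
from h import *
p,q=tgt((-48.2,52.1,7.4),7.5); h=line_to(p,q,feed=.04); print(cur(7.5))
p,q=tgt((-48.2,52.1,7.4),4.3); h=line_to(p,q,feed=.03,f_stop=10); print(h,cur(4.3))
ungrasp(); s=get_state(); print(s['time'],s['contact_force'])
R=Ro.from_quat(s['orientation']).as_matrix()
line_to(s['tcp_pos']-R[:,2]*.1,feed=.25)
snap('wrist','t4'); print(get_state()['time'])
im=cv2.imread('pics/t4.png'); cv2.imwrite('pics/t4c.png',cv2.resize(im[100:240,180:340],None,fx=4.2,fy=4.2,interpolation=cv2.INTER_CUBIC))
E
```

```text
(array([-48.36,  52.41,   7.26]), array([0.7, 0.9, 0.7]), array([ 0.07, -0.1 ,  0.01]), 25.61)
False (array([-48.26,  52.22,   6.83]), array([0.4, 0.2, 0.2]), array([-0.02,  0.05, -0.03]), 25.86)
27.0917 [ 0.13440133 -0.04299664  0.80555299]
27.6917
```

View pics/t4c.png

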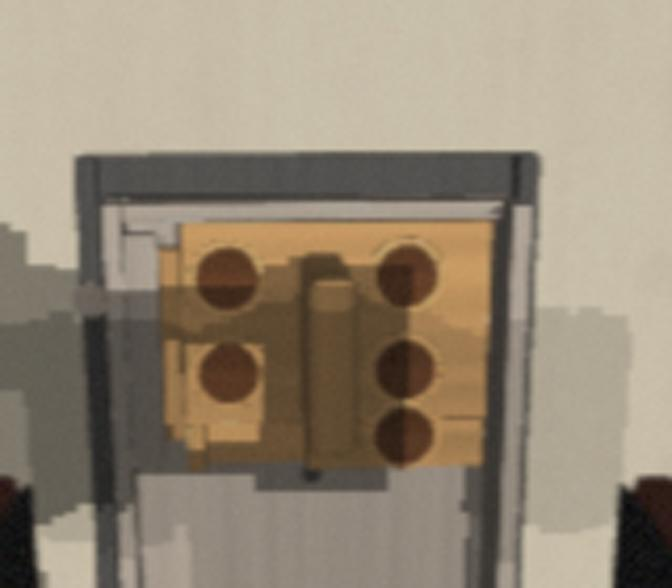

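```bash
python3 - <<'E'
from h import *
_,d,T=wload('t4')
o=[(46,29.75,-21),(-37,29.75,-21),(46,-39.75,-21),(-4,-39.75,-21),(-5,21,21),(5,21,21),(5,-21,21)]
c=[(494,222),(180,223),(482,466),(309,468),(309,281),(354,281),(356,455)]
M=pnp(o,c,(180,100),4.2,T); show('tongue',M)
print('in base',A0.T@(M[:3,3]-F0)*1000)
P=pts('wrist',d,T=T); L=(P-M[:3,3])@M[:3,:3]*1000
for a in(25,-25):
  for b in(25,-10,-35):
    m=(abs(L[...,0]-a)<8)&(abs(L[...,1]-b)<4)&(abs(L[...,2])<60); print(a,b,np.median(P[m][:,2]).round(4),m.sum())
# frame floor & plane fit
m=(abs(L[...,0])>12)&(L[...,0]<42)&(L[...,0]>-33)&(L[...,1]<27)&(L[...,1]>-20)&(abs(L[...,2])<60)
X=P[m]; k=np.linalg.lstsq(np.c_[X[:,:2],np.ones(len(X))],X[:,2],rcond=None)[0]; print('slope deg',np.degrees(k[:2]))
m=(abs(L[...,0])<35)&(L[...,1]<-48)&(L[...,1]>-70)&(abs(L[...,2])<80); X=P[m]; k=np.linalg.lstsq(np.c_[X[:,:2],np.ones(len(X))],X[:,2],rcond=None)[0]; print('floor slope',np.degrees(k[:2]),np.median(X[:,2]))
E
```

```text
res [[-0.29, -0.46], [0.26, -0.05], [0.47, -0.02], [-0.37, 0.45], [0.53, 0.29], [0.05, 0.16], [-0.66, -0.37]]
tongue pos [0.5193 0.0319 0.041 ] yaw 0.63 pitch 0.56 roll -0.88
in base [ 1.99585118 52.19432368 41.04805163]
25 25 0.0223 101
25 -10 0.0228 89
25 -35 0.0227 85
-25 25 0.0222 100
-25 -10 0.0228 98
-25 -35 0.0149 84
slope deg [-0.27272812 -0.00566294]
floor slope [-0.01459177  0.06673826] 0.009865295918538214
```

The tongue plate lies flat: its top is at about 22.5 mm and the floor at 9.9 mm, with a slope of 0.3°. Next is the tab plate.

```bash
python3 - <<'E'
from h import *
M=np.load('M2.npy'); g=M[:3,3]; R=toolR(np.radians(36.9),np.radians(29.9)); q=R.as_quat()
move_ptp(tcp_for(g,R,.09,.015),q)
line_to(tcp_for(g,R,0,.015),q,feed=.15)
print(get_state()['time'],get_state()['contact_force'])
gripper_close(40); s=get_state(); print(s['time'],s['gripper_width'],s['contact_force'])
assert s['gripper_width']>.008
line_to(tcp_for(g,R,.06,.015),q,feed=.2)
s=get_state(); print(s['time'],s['gripper_width'],s['contact_force'],s['torque'])
snap('wrist','g2')
im=cv2.imread('pics/g2.png'); cv2.imwrite('pics/g2c.png',cv2.resize(im[130:260,170:340],None,fx=4.5,fy=4.5,interpolation=cv2.INTER_CUBIC))
E
```

```text
29.0833 [0.37756413 0.15486552 0.83764783]
30.2417 0.01153055947399053 [-0.13192967 -0.44144395  0.32598036]
30.6917 0.011074738872737303 [-0.35209838 -0.49844683 -2.33552988] [-0.32612558  0.38616731  0.03246916]
```

View pics/g2c.png

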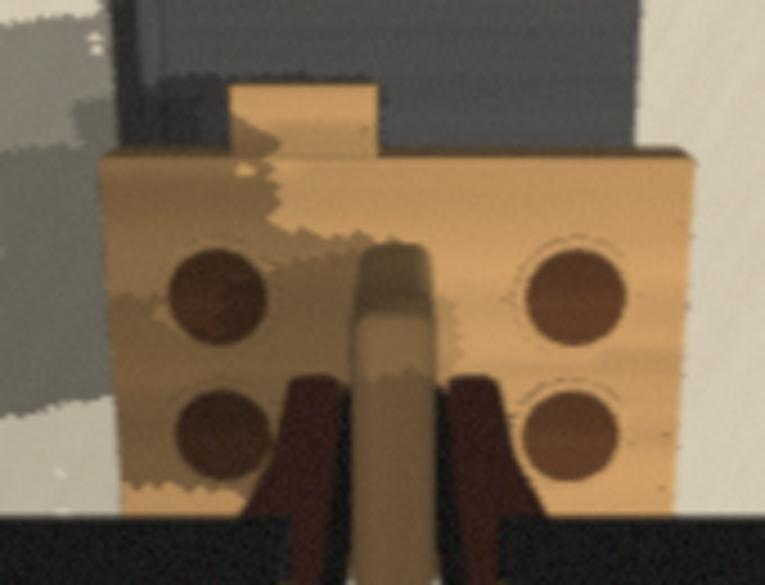

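```bash
python3 - <<'E'
from h import *
o=[(-49,35.5,-21),(49,35.5,-21),(-27,47.5,-21),(-3,47.5,-21),(-5,21,21),(5,21,21)]
c=[(102,159),(693,158),(229,86),(379,86),(355,312),(434,312)]
inhand('g2',o,c,(170,130),4.5); inhand('g2',o,c,(170,130),4.5,True)
E
```

```text
g2 tool xyz mm [ -0.29   0.17 -14.48] roll -1.95
[[-0.56, -0.12], [-0.27, 0.24], [0.3, -0.07], [-0.36, -0.04], [0.91, -0.01], [-0.19, 0.0]]
g2 tool xyz mm [ -0.92   0.15 -11.33] roll 0.0
[[-0.0, -0.74], [-0.9, -0.38], [0.53, -0.5], [-0.37, -0.46], [0.99, 0.85], [-0.38, 0.87]]
```

```bash
cat >> h.py <<'E'
def tgt2(tip,th,gt=(-.6,0,-13.)):
    Rp=plateR(YAW,np.radians(th)).as_matrix(); tx,gy,tz=tip
    tipw=F0+A0@(np.array([tx,gy,tz])/1000)
    grip=tipw-Rp@(np.array([-49,0,-33])/1000)
    R=toolR(YAW,np.radians(th)); return grip-R.as_matrix()@(np.array(gt)/1000),R.as_quat()
def cur2(gt=(-.6,0,-13.)):
    s=get_state(); R=Ro.from_quat(s['orientation']).as_matrix()
    B=np.array([[0,1,0],[1,0,0],[0,0,-1.]])
    tip=s['tcp_pos']+R@(np.array(gt)/1000)+R@B@(np.array([-49,0,-33])/1000)
    return (A0.T@(tip-F0)*1000).round(2), s['contact_force'].round(1), s['torque'].round(2), round(s['time'],2)
E
python3 - <<'E'
from h import *
move_ptp([.56,.10,.17],toolR(np.radians(18),np.radians(15)).as_quat())
th=4.3
p,q=tgt2((-47.7,-24.4,55),th); move_ptp(p,q); print(cur2())
p,q=tgt2((-47.7,-24.4,27),th); line_to(p,q,feed=.1); dwell(.1); print(cur2())
snap('wrist','u1')
im=cv2.imread('pics/u1.png'); cv2.imwrite('pics/u1c.png',cv2.resize(im[60:230,170:345],None,fx=3.5,fy=3.5,interpolation=cv2.INTER_CUBIC))
im,_,_=snap('scene','u1s');im=cv2.imread('pics/u1s.png'); cv2.imwrite('pics/u1sc.png',cv2.resize(im[200:310,190:310],None,fx=5,fy=5,interpolation=cv2.INTER_CUBIC))
E
```

```text
(array([-47.48, -23.45,  54.61]), array([ 0.5, -0.3, -2. ]), array([-0.  ,  0.15,  0.01]), 31.98)
(array([-47.14, -24.13,  27.82]), array([-0.4, -0.8, -1.4]), array([-0.06,  0.11,  0.09]), 32.51)
```

View pics/u1c.png

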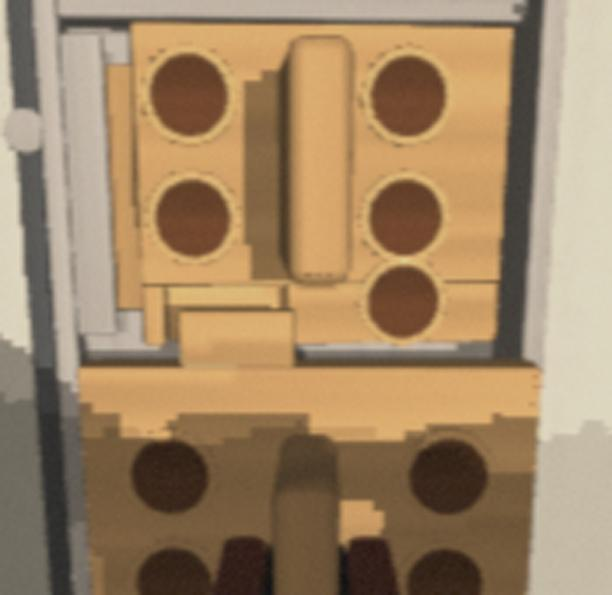

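View pics/u1sc.png

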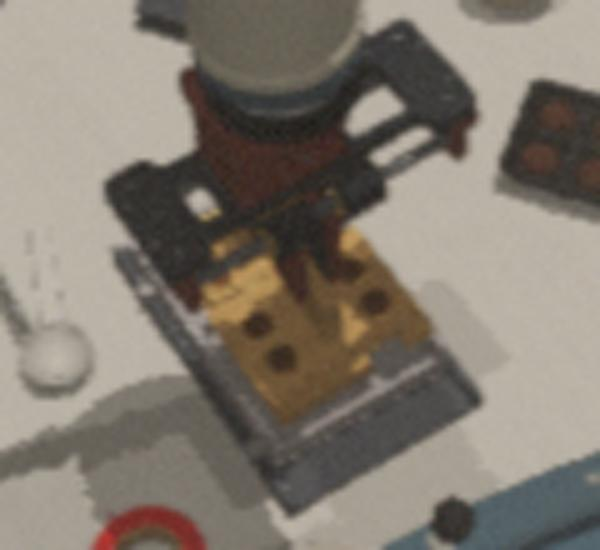

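```bash
python3 - <<'E'
from h import *
th=4.3
p,q=tgt2((-47.8,-24.5,5.5),th); h=line_to(p,q,feed=.03,f_stop=5); print(h,cur2())
snap('wrist','u2')
im=cv2.imread('pics/u2.png'); cv2.imwrite('pics/u2c.png',cv2.resize(im[60:230,170:345],None,fx=3.5,fy=3.5,interpolation=cv2.INTER_CUBIC))
E
```

```text
True (array([-47.75, -24.5 ,  23.29]), array([-0.6,  0.7,  4.3]), array([-0.09, -0.06, -0.04]), 32.94)
```

View pics/u2c.png

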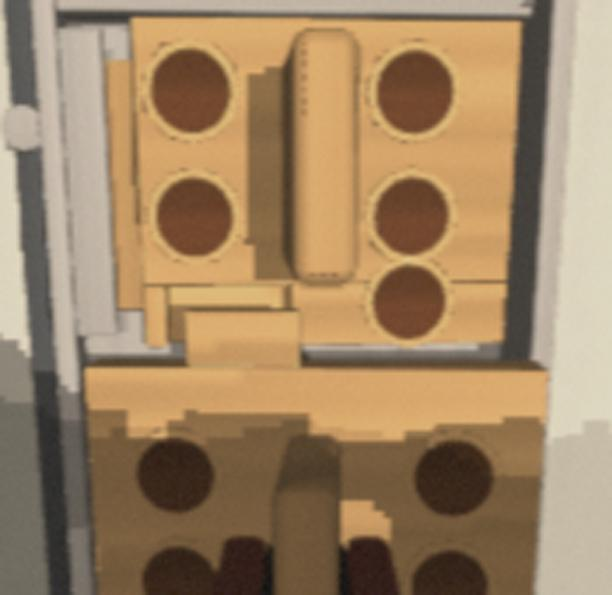

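```bash
python3 - <<'E'
from h import *
im=cv2.imread('pics/u2.png'); 
cv2.imwrite('pics/u2r.png',cv2.resize(im[130:220,300:350],None,fx=8,fy=6.6,interpolation=cv2.INTER_CUBIC))
cv2.imwrite('pics/u2l.png',cv2.resize(im[130:220,175:225],None,fx=8,fy=6.6,interpolation=cv2.INTER_CUBIC))
a=cv2.imread('pics/u2l.png');b=cv2.imread('pics/u2r.png'); cv2.imwrite('pics/u2lr.png',np.hstack([a[:,:390],b]))
E
```

```text
(no output)
```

View pics/u2lr.png

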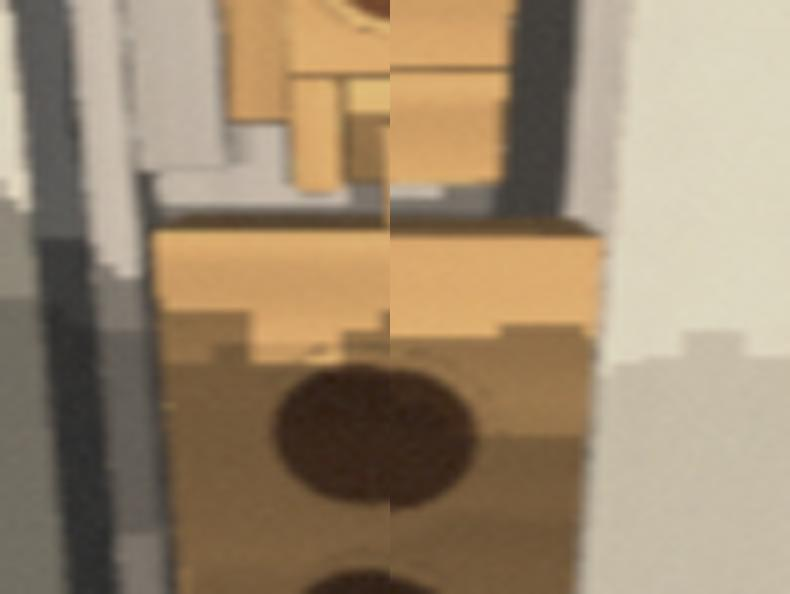

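```bash
python3 - <<'E'
from h import *
T=np.load('pics/u2_T.npy'); p=camera_params('wrist')
def ray(u,v,z):
    r=T[:3,:3]@np.array([(u-p['cx'])/p['fx'],-(v-p['cy'])/p['fy'],-1]); k=(z-T[2,3])/r[2]
    return (A0.T@(T[:3,3]+k*r-F0)*1000).round(2)
L=lambda X,Y:(175+(X+.5)/8-.5,130+(Y+.5)/6.6-.5)
Rr=lambda X,Y:(300+(X-390+.5)/8-.5,130+(Y+.5)/6.6-.5)
zb=-.0013
print('far inner',ray(*Rr(574,100),.036+zb),ray(*Rr(568,190),.036+zb))
print('far outer',ray(*Rr(628,100),.036+zb))
for z in(.0415,.0445,.047): print('plate far top',ray(*Rr(601,237),z+zb),'near top',ray(*L(153,232),z-.0073+zb))
print('near inner top',ray(*L(130,150),.024+zb),ray(*L(138,270),.024+zb))
E
```

```text
far inner [50.36 24.4  34.7 ] [50.46 13.96 34.7 ]
far outer [55.6  24.36 34.7 ]
plate far top [52.24  9.42 40.2 ] near top [-47.31   9.88  32.9 ]
plate far top [51.23 10.   43.2 ] near top [-46.84  10.44  35.9 ]
plate far top [50.39 10.48 45.7 ] near top [-46.45  10.9   38.4 ]
near inner top [-50.53  17.86  22.7 ] [-50.64   3.38  22.7 ]
```

The plate's far edge sits about 2 mm too far in +x and rests on the top of the far wall. I'll lift, shift by −2.3 mm and feel down again.

```bash
python3 - <<'E'
from h import *
th=4.3
p,q=tgt2((-47.8,-24.5,26),th); line_to(p,q,feed=.05)
p,q=tgt2((-50.1,-24.5,26),th); line_to(p,q,feed=.05)
p,q=tgt2((-50.1,-24.5,5.5),th); h=line_to(p,q,feed=.03,f_stop=5); print(h,cur2())
snap('wrist','u3')
im=cv2.imread('pics/u3.png'); cv2.imwrite('pics/u3c.png',cv2.resize(im[60:230,170:345],None,fx=3.5,fy=3.5,interpolation=cv2.INTER_CUBIC))
E
```

```text
True (array([-49.1 , -24.39,   7.13]), array([1.5, 0.9, 2.4]), array([-0.04, -0.14,  0.  ]), 34.1)
```

View pics/u3c.png

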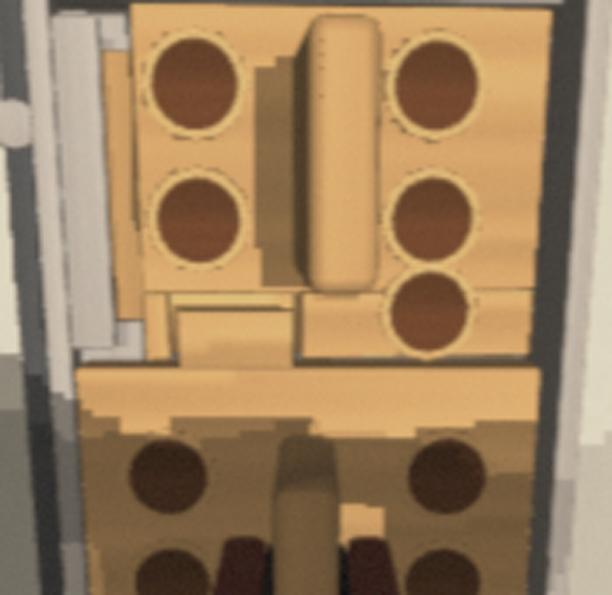

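```bash
python3 - <<'E'
from h import *
p,q=tgt2((-48.9,-24.4,7.4),4.0); line_to(p,q,feed=.03); print(cur2())
ungrasp(); s=get_state(); print(s['time'],s['contact_force'])
R=Ro.from_quat(s['orientation']).as_matrix()
line_to(s['tcp_pos']-R[:,2]*.1,feed=.25)
snap('wrist','u4'); print(get_state()['time'])
im=cv2.imread('pics/u4.png'); cv2.imwrite('pics/u4c.png',cv2.resize(im[60:220,170:345],None,fx=3.75,fy=3.75,interpolation=cv2.INTER_CUBIC))
d=np.load('pics/u4.npy');P=pts('wrist',d,T=np.load('pics/u4_T.npy')); L=np.einsum('ij,klj->kli',A0.T,P-F0)*1000
for n,cy in(('tab',-24.4),('tongue',52)):
  for a in(-40,-25,25,42):
    r=[]
    for b in(-35,-15,15,25):
      m=(abs(L[...,0]-a)<4)&(abs(L[...,1]-cy-b)<4); r.append((np.median(L[m][:,2]).round(1) if m.any() else None))
    print(n,a,r)
E
```

```text
(array([-48.9 , -24.38,   7.26]), array([1. , 0. , 1.4]), array([-0.1 , -0.06,  0.01]), 34.4)
35.6333 [-0.18076638  0.54604973  0.1657442 ]
36.2333
tab -40 [np.float64(21.9), np.float64(22.4), np.float64(22.4), np.float64(275.7)]
tab -25 [np.float64(21.8), np.float64(22.6), np.float64(23.2), np.float64(276.8)]
tab 25 [np.float64(23.4), np.float64(22.8), np.float64(261.1), np.float64(270.6)]
tab 42 [np.float64(22.0), np.float64(22.0), np.float64(214.6), np.float64(270.3)]
tongue -40 [np.float64(10.5), np.float64(16.8), np.float64(16.5), np.float64(13.1)]
tongue -25 [np.float64(22.1), np.float64(23.0), np.float64(22.9), np.float64(22.4)]
tongue 25 [np.float64(22.8), np.float64(22.9), np.float64(22.9), np.float64(22.4)]
tongue 42 [np.float64(22.0), np.float64(22.1), np.float64(22.0), np.float64(22.2)]
```

View pics/u4c.png

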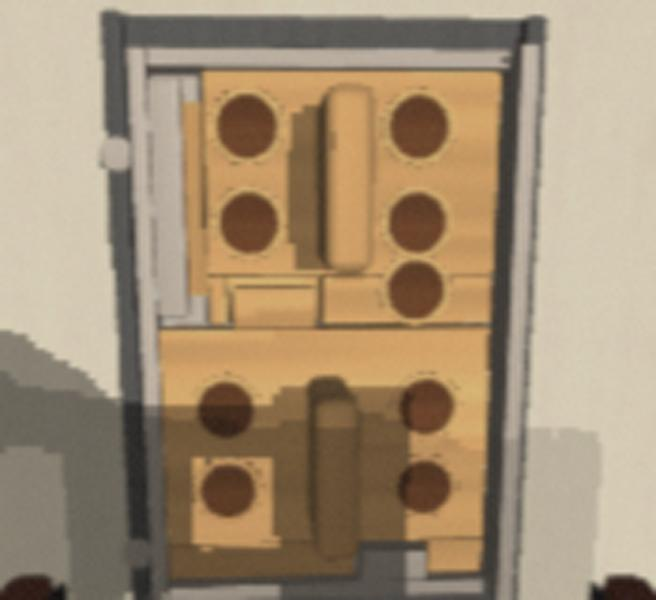

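Both plates look seated: the tops are at 22–23 mm across, the tab is in the pocket and the notch is round the key. I'll check the fits numerically, and confirm the bystanders haven't moved, before handing in.

```bash
python3 - <<'E'
from h import *
_,d,T=wload('u4')
o=[(46,29.75,-21),(-37,29.75,-21),(46,-39.75,-21),(-5,21,21),(5,21,21),(5,-21,21),(-5,-21,21)]
c=[(502,71),(203,72),(491,324),(328,90),(370,90),(368,265),(330,265)]
M=pnp(o,c,(170,60),3.75,T,verbose=False); print('tongue',A0.T@(M[:3,3]-F0)*1000); show('',M)
o=[(-49,35.5,-21),(49,35.5,-21),(-49,-41.5,-21),(49,-41.5,-21),(-27,47.5,-21),(-3,47.5,-21)]
c=[(160,330),(490,328),(168,578),(482,571),(233,285),(321,282)]
M=pnp(o,c,(170,60),3.75,T,verbose=False); print('tab',A0.T@(M[:3,3]-F0)*1000); show('',M)
a=cv2.imread('pics/top0.png'); snap('top','topE'); b=cv2.imread('pics/topE.png')
for n,(u,v,r) in dict(cup=(320,168,24),tub=(262,142,18),stamp=(165,191,12)).items():
    A=a[v-r:v+r,u-r:u+r]; best=cv2.matchTemplate(b[v-r-8:v+r+8,u-r-8:u+r+8],A,cv2.TM_CCOEFF_NORMED); print(n,np.array(cv2.minMaxLoc(best)[3])-8,best.max().round(3))
print(get_state()['contact_force'],get_state()['time'])
E
```

```text
tongue [ 2.01672809 52.23577946 39.96094092]
 pos [0.5193 0.032  0.04  ] yaw 0.81 pitch 0.73 roll -0.58
tab [ -0.27210792 -23.58624023  42.55093291]
 pos [ 0.5178 -0.0439  0.0426] yaw 0.28 pitch -1.06 roll -1.09
cup [0 0] 1.0
tub [0 0] 0.999
stamp [0 0] 1.0
[ 0.27053499 -0.10402768 -0.69552523] 36.2833
```

```bash
python3 -c "
from station import *
job_done()"
```

```text
the job is handed in; nothing more can be done
```

I loaded both plates into the tray, let them go and handed the job in at about 36 s. No verdict came back. My last checks showed both plates flat and seated.

**What I did**
- **Tongue plate:** I tipped it to 18°, felt for the floor and the near wall under the lip, and rotated it down. I then felt for the left wall, which put S at about +8 mm (about +7.4 mm from the camera). I released it at about 4° and it settled flat.
- **Tab plate:** I lowered it at 4° until it touched the floor, with its tab in the pocket and its notch round the key, then released it.

**Last checks**
- **Flatness:** Depth readings put both plate tops at 22–23 mm, with the floor at about 10 mm.
- **Position:** The camera fit put the grip points at about (2.0, 52.2) mm for the tongue plate and (−0.3, −23.6) mm for the tab plate, both inside the limits.
- **Bystanders:** The cup, tub and stamp showed no shift in the top view.
- **Contact:** The gripper was about 100 mm clear of the plates.

**What went wrong or disagreed**
- **Dropped tongue plate:** While regripping it, the guarded descent stopped early and the plate dropped back onto its stand. Two higher grasps then closed on nothing, so I went back to the deeper grasp that had worked.
- **Tab plate on the far wall:** It first touched the top of the far wall. I lifted it, shifted it about 2 mm and lowered it again.
- **Camera height and tilt:** The camera fit put the tongue plate's grip at 40.0 mm, below the 41 mm limit, and tilted both plates by about 1°. I trusted the depth readings instead; an earlier tray fit also read 1.3 mm low.

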